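Tighten a bearing lock ring with a pin spanner

TASK

Tighten the lock ring on the bearing housing with the T-handled pin spanner: seat both of its pins fully in two opposite holes of the ring and, keeping them seated, turn the ring clockwise (seen from above) until its lug is home against the stop post. Then lift the spanner out and set it back on its wooden rest, upright with its pins in the slot, and let go. Turn the ring only with the spanner, never with the fingers, and leave the other tools lying where they are.

Things in the scene. Friction and masses are not known exactly. Their poses are not given: they have to be found in the camera images.
- spanner_grip (a point): Loose dark steel pin spanner, about 250 g: a level T-bar handle (80 x 16 x 18 mm high, flat sides) on a 14 mm stem above a flat head (80 x 22 x 10 mm) with two pins. This point is the T-bar's centre, half-way up, 40 mm above the head's underside; x along the bar, z up. It starts upright on the rest, pins in the slot. Grip it from above across the bar's 16 mm.
- spanner_head (a point): Centre of the underside of the spanner's head, between the pins; x runs along the T-bar and through both pins, z up. The pins are 8 mm in diameter, stick 12 mm down from here at x = +28 and x = -28 mm, and taper to 5 mm over their last 3 mm. A half turn about z gives the same shape.
- ring_face (a point): Centre of the steel lock ring's upper face, 54 mm above the table; turns with the ring, z up. Ring 84 mm across, 14 mm thick; four 12 mm holes right through (rims chamfered 1.2 mm), 28 mm from the centre on the +x, +y, -x and -y axes. A 10 mm wide square lug sticks out of the rim midway between +x and +y, to 52 mm from the centre. The shaft end in the middle lies just below the face.
- lock_ring (a joint): Angle of the lock ring in rad, growing as it turns clockwise seen from above. It starts between 0.1 and 0.6; at 1.2 the lug meets the stop post (hard stop). It turns with steady friction of about 0.15 N m, has no spring and stays where it is left.
- housing: Grey bearing housing bolted to the table: 120 x 120 x 12 mm flange with a bolt at each corner, 80 mm round body that carries the lock ring, and a 10 mm steel stop post beside the ring, its top level with the ring's face, 47 mm from the centre. Origin at the centre of its underside, directly below the ring's centre; x and y along the flange's sides.
- tool_rest: Wooden rest fixed to the table, 130 x 60 x 26 mm, with a slot 112 mm long (along its x), 13 mm wide and 20 mm deep in the middle of its top. The spanner's head lies flat on top with the T-bar along the slot and the pins hanging in it. Origin at the centre of its underside.
- flat_spanner: open-ended flat rusty spanner, 190 x 39 x 7 mm, lying near the work; a bystander. Origin at the centre of its underside.
- short_tube: short steel tube, 200 mm long, 21 mm diameter, lying near the work; a bystander. Origin at the centre of its underside.
- dark_chisel: dark steel cold chisel, 150 x 22 x 27 mm, lying near the work; a bystander. Origin at the centre of its underside.
There are look-alikes about, which are no part of the job. Leave any red or white look-alike of the part that bears spanner_grip alone.

How it is judged:
On the way, in this order (a step that is already met when the one before it is completed fails the run):
1. both pins of the spanner are seated in two opposite holes: head within 4 mm of the ring's face, centred on the ring within 4 mm, upright within 0.12 rad (horizontal distance between spanner_head and ring_face below 0.004 m and z of spanner_head in the frame of ring_face below 0.004 m and angle between spanner_head's own z axis and vertical below 0.12 rad), for 0.2 s.
2. the ring is turned to within 0.06 rad of its stop (joint above 1.14) with both pins still seated (all of step 1 and value of joint lock_ring above 1.14 rad), for 0.2 s.
At the end, for the whole second after the job is handed in: The lock ring is within 0.06 rad of its stop (joint above 1.14), and the spanner stands upright (within 0.1 rad) and at rest on the wooden rest with its pins in the slot: underside of the head within 4 mm of the rest's top, centred within 28 mm along and 8 mm across the slot (value of joint lock_ring above 1.14 rad and z of spanner_head in the frame of tool_rest between 0.022 and 0.03 m and x of spanner_head in the frame of tool_rest between -0.028 and 0.028 m and y of spanner_head in the frame of tool_rest between -0.008 and 0.008 m and angle between spanner_head's own z axis and vertical below 0.1 rad and linear speed of pin_spanner below 0.02 m/s); the robot touches nothing.
It fails at once if the fingers press on the lock ring (over 3 N) (contact force between the fingers and lock_ring above 3 N).
It fails at once if the flat spanner is shifted by more than 30 mm (distance of flat_spanner from where it was at the start of the episode above 0.03 m).
It fails at once if the short tube is shifted by more than 30 mm (distance of short_tube from where it was at the start of the episode above 0.03 m).
It fails at once if the dark chisel is shifted by more than 30 mm (distance of dark_chisel from where it was at the start of the episode above 0.03 m).
It also fails if it takes over 51 s, if anything falls off the work surface, if the arm or the gripper's body presses on something with over 40 N, if the wrist force passes 120 N, or if a joint passes its speed limit or range.

ROBOT

A 6-joint arm with a two-finger parallel gripper is mounted at the origin on a cart in front of the work surface, level with it; the furniture and walls round the work are solid. World frame = base frame: x ahead of the robot, y to its left, z up, the work surface at z = 0. Lengths are in m, angles in rad, forces in N, time in s.
With the tool pointing down it reaches from about 0.35 to 0.775 m from the base axis. Payload 7.3 kg.
Tool frame: the origin (TCP) lies on the front face of the gripper's body, between the roots of the fingers; the fingertips stand 66 mm ahead of it and the grasp point (between the pads) lies 47 mm ahead of it; z points along the fingers, y is the direction in which the jaws open and shut (so a half turn about z gives the same grasp; the last joint's range is limited). The gripper opens to 92 mm and grips with 3 to 60 N. Pads are 19 mm wide; open, the fingers measure 130 mm over their backs; the gripper's body (75 mm by 190 mm) begins 47 mm behind the grasp point.
Start: joints at [1.02, 0.342, 1.524, -0, 1.275, -0.146], TCP at [0.207, 0.483, 0.292] pointing down, gripper open.
Joint ranges: [-2.53, 2.53], [-0.77, 2.02], [0.04, 2.7], [-1, 4.14], [0.28, 2.66], [-3.11, 3.11]. Speed limits (rad/s): [2.57, 2.57, 3.14, 3.14, 3.14, 3.14].

INTERFACE

Orientations are given as [roll, pitch, yaw] about the fixed x, y, z axes, in that order (R = Rz(yaw) Ry(pitch) Rx(roll)).
In Python, from cell import observe, read_camera, hand_in, search_frame, tip_of gives the robot as it stands. The module is installed in compiled form; this text tells all that it offers.
- The arm moves only by the tool apply_moves, never from a script. Its argument "motion" is a list of rows, each an object with "offset": the shift along the tool's x, y, z in mm, a list of three; "rotation": the turn, a rotation vector about the tool's x, y, z in rad, a list of three. In form: [{"offset": [x, y, z], "rotation": [rx, ry, rz]}, ...]. A call has 1 to 12 rows; each row shifts and turns the pose as measured when the row begins, along the tool's axes as they then stand; what a row does not reach is not made up. A row lasts 1/12 s, in which the tool goes at most 41.7 mm and 7.16 degrees, less where a joint would pass 70% of its speed; a pose out of reach is approached as far as the arm can. A call with a gripper value outside its range is refused whole. "grip" is the closure, from 0 (fully open) to 1 (shut), set as the call begins (left out, the last holds). The fingers move at their own pace and stop on an object; "grip_force" is the grip in N (left out, the last holds). Time passes only in rows, so rows that do not move let the fingers close. It gives the time, the measured TCP pose, the force and the opening at its end, in the units of the state.
- observe(): the state, without advancing time (a new reading comes with each control period).
- read_camera(name): name is "side" or "top"; returns a dict with "img" (480x640x3 uint8, red, green, blue), "camera_matrix" (3x3 intrinsics, pixels), "R" (3x3) and "t" (3): a world point X has camera coordinates R X + t. Camera axes: x right, y down, z forward; pixel columns grow to the right and rows downward; lengths in m; the calibration is good to about 2 mm. A picture is of the moment at which its call begins. There is no depth.
- hand_in(): hands the job in, once; it reports no verdict.
Trained networks look in a picture, given as the dict that the camera call returned (one of the last four; its "shot" number tells which), for a name from the list of things; names that differ only in an ending like _2 or _b are one class to them, and where a whole thing is asked for, a point or a joint stands for the part that bears it (a point fixed in the world has none). Each returns a list of dicts, best first, with "score" (0 to 1); they miss things now and then, are a little off and sometimes report something else, mostly with a low value. They report only what shows in the picture. A call takes as long as a camera call. They do not tell look-alikes from the thing itself.
- search_frame(query, picture): "location" ([x, y, z] in m, in world coordinates, good to about 4 mm: the middle of the surface that is visible of it).
- tip_of(query, picture): "location" ([x, y, z] in m, in world coordinates, good to about 4 mm: a listed point, or the origin of a listed thing).
The state is a dict: "time": time; "qpos": joint angles; "qvel": joint speeds; "joint_efforts": joint torques, N m; "tool_pos": TCP position; "tool_rot": TCP orientation; "contact_force": force on the tool from outside, world axes, zero at the start; "torque": the same for the moment, N m; "opening": finger opening in m.
Only numpy, scipy, OpenCV 4.12 (cv2) and the standard library are available. Lean on these libraries where they do the work, as an engineer would, in place of code of your own. Each camera call takes 0.05 s, during which the arm holds its last target.

## Working session

There is one attempt and no reset: what is moved stays moved. The work goes in short steps, Python scripts to look and compute and a tool call to move; the robot and the scene stay as the last step left them, time stands still between calls to the robot, and variables do not carry over. Pictures are saved under pics/ and viewed, and the job is handed in when it is done.

Besides the shell and the picture viewer there is one more tool, called after "Call:" by a JSON object that holds its "op" and its "data". apply_moves: Moves the arm, as the interface text tells. Its arguments: {"type":"object","properties":{"motion":{"type":"array"},"grip":{"type":"number"},"grip_force":{"type":"number"}},"required":["motion"]}

```bash
mkdir -p pics; python3 - <<'E'
from cell import *
import cv2
s=observe(); print({k:(v if not hasattr(v,'__len__') else [round(float(a),3) for a in v]) for k,v in s.items()})
for n in ['side','top']:
    p=read_camera(n); cv2.imwrite(f'pics/{n}0.png',p['img'][:,:,::-1])
    print(n,p['camera_matrix'].tolist(),p['R'].round(3).tolist(),p['t'].round(3).tolist())
    for q in ['spanner_grip','spanner_head','ring_face','housing','tool_rest','flat_spanner','short_tube','dark_chisel']:
        print(q,[(round(d['score'],2),[round(float(a),3) for a in d['location']]) for d in tip_of(q,p)[:4]])
E
```

```text
{'time': 0.0, 'qpos': [1.02, 0.343, 1.525, -0.0, 1.275, -0.146], 'qvel': [-0.001, 0.001, 0.0, -0.001, 0.0, -0.001], 'joint_efforts': [-0.001, -43.125, -24.421, 0.072, 0.056, -0.0], 'tool_pos': [0.207, 0.482, 0.292], 'tool_rot': [-3.14, -0.0, 2.737], 'contact_force': [0.222, 0.75, -0.157], 'torque': [0.018, -0.029, 0.005], 'opening': 0.09170371516239015}
side [[522.999478840203, 0.0, 322.63829603619683], [0.0, 522.999478840203, 230.4176814115782], [0.0, 0.0, 1.0]] [[0.94, -0.341, -0.015], [-0.186, -0.474, -0.861], [0.287, 0.812, -0.509]] [-0.486, 0.207, 0.802]
spanner_grip [(0.92, [0.338, 0.235, 0.049]), (0.91, [0.589, 0.297, 0.049]), (0.74, [0.45, 0.157, 0.052]), (0.73, [0.59, 0.176, 0.065])]
spanner_head [(0.95, [0.588, 0.3, 0.011]), (0.77, [0.455, 0.276, 0.014]), (0.65, [0.589, 0.175, 0.021]), (0.64, [0.449, 0.159, 0.013])]
ring_face [(0.91, [0.482, -0.238, 0.054])]
housing [(0.96, [0.483, -0.246, 0.001])]
tool_rest [(0.66, [0.745, -0.153, 0.002]), (0.59, [0.603, 0.181, -0.001])]
flat_spanner [(0.64, [0.553, -0.015, -0.002])]
short_tube [(0.83, [0.74, -0.15, 0.001])]
dark_chisel [(0.67, [0.747, 0.263, 0.001])]
top [[568.945757258489, 0.0, 317.40268815691394], [0.0, 568.945757258489, 236.29251862079786], [0.0, 0.0, 1.0]] [[0.0, -1.0, -0.001], [-0.979, 0.0, -0.204], [0.204, 0.001, -0.979]] [0.03, 0.552, 1.067]
spanner_grip [(0.93, [0.59, 0.301, 0.055]), (0.88, [0.592, 0.173, 0.068]), (0.84, [0.454, 0.161, 0.056]), (0.82, [0.453, 0.277, 0.052])]
spanner_head [(0.87, [0.589, 0.296, 0.012]), (0.85, [0.451, 0.276, 0.011]), (0.73, [0.451, 0.158, 0.013]), (0.66, [0.593, 0.177, 0.026])]
ring_face [(0.97, [0.486, -0.243, 0.053])]
housing [(0.86, [0.484, -0.242, 0.002])]
tool_rest [(0.58, [0.599, 0.177, 0.003])]
flat_spanner [(0.6, [0.545, -0.014, -0.004])]
short_tube [(0.82, [0.744, -0.151, 0.004])]
dark_chisel [(0.69, [0.747, 0.267, -0.001])]
```

View pics/top0.png

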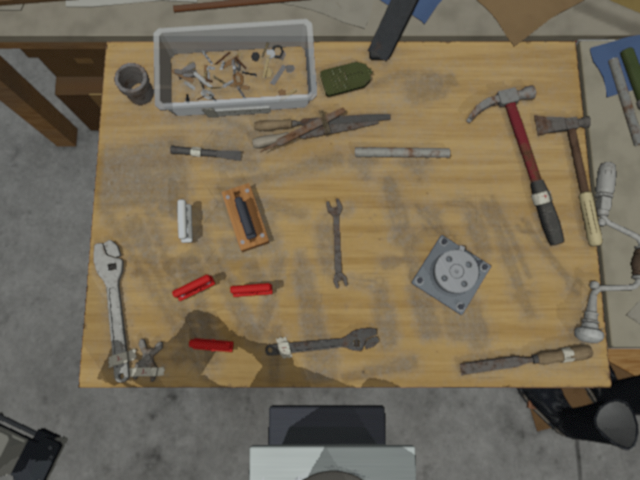

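View pics/side0.png

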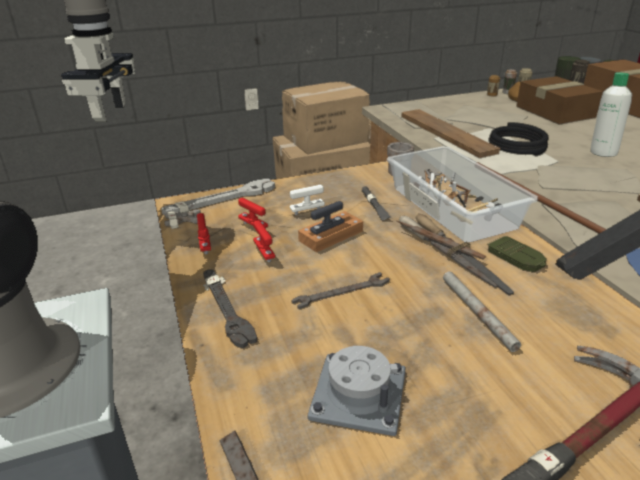

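Candidates for the spanner in the top view are the dark one on the wooden rest (245,216), red ones at (195,287), (252,290) and (211,345), and a white one at (185,221). I choose the dark one on the rest. I'll check that in a close crop and measure it there.

```bash
cat > h.py <<'E'
import numpy as np, cv2
from cell import *
def proj(p,X):
    c=np.atleast_2d(X)@p['R'].T+p['t']; u=c@p['camera_matrix'].T; return u[:,:2]/u[:,2:]
def ray(p,uv,z):
    uv=np.atleast_2d(uv).astype(float)
    d=np.linalg.solve(p['camera_matrix'],np.c_[uv,np.ones(len(uv))].T).T@p['R']
    o=-p['R'].T@p['t']; return o+d*((z-o[2])/d[:,2:])
def crop(p,c,h,f,name,marks=()):
    u,v=map(int,c); im=p['img'][v-h:v+h,u-h:u+h,::-1].copy()
    im=cv2.resize(im,None,fx=f,fy=f,interpolation=cv2.INTER_CUBIC)
    for m in marks: cv2.circle(im,(int((m[0]-u+h+.5)*f),int((m[1]-v+h+.5)*f)),3,(0,255,0),1)
    cv2.imwrite(name,im)
E
python3 - <<'E'
from h import *
p=read_camera('top')
crop(p,(245,216),40,7,'pics/a.png'); crop(p,(455,272),45,7,'pics/b.png')
q=read_camera('side')
crop(q,(332,222),42,7,'pics/c.png'); crop(q,(360,385),55,6,'pics/d.png')
im=[cv2.resize(cv2.imread(f'pics/{k}.png'),(400,400)) for k in 'abcd']
cv2.imwrite('pics/all.png',np.vstack([np.hstack(im[:2])]));cv2.imwrite('pics/all2.png',np.vstack([np.hstack(im[2:])]))
E
```

```text
(no output)
```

View pics/a.png

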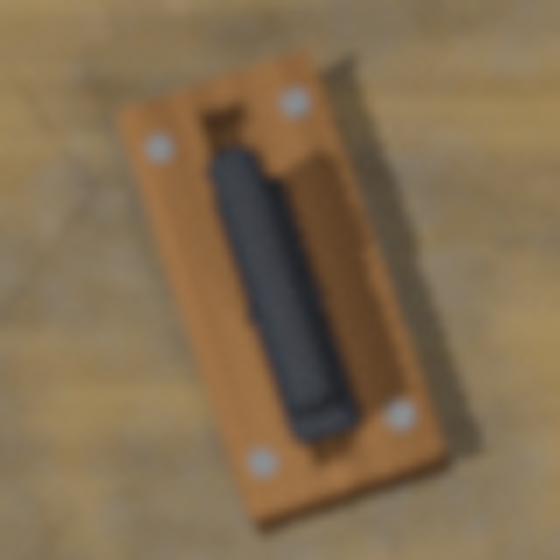

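View pics/b.png

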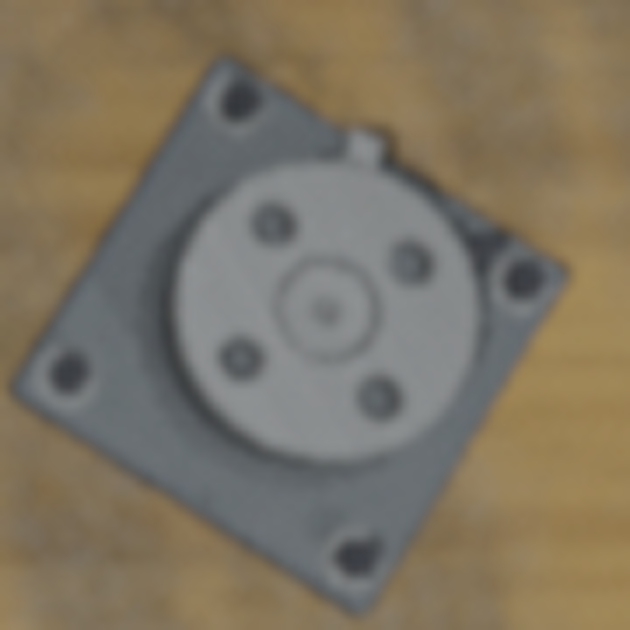

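View pics/all2.png

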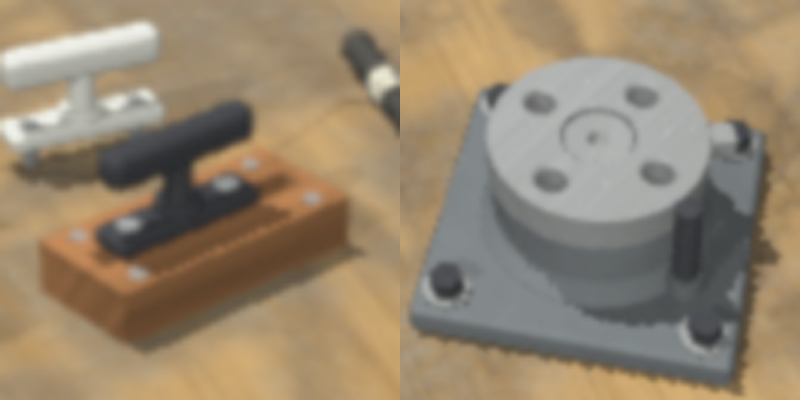

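```bash
python3 - <<'E'
from h import *
P={'top':read_camera('top'),'side':read_camera('side')}
t,s=P['top'],P['side']
print('cams',-t['R'].T@t['t'],-s['R'].T@s['t'])
def px(c,h,f,a): return np.array(c)-h+np.array(a,float)/f-.5
th=px((455,272),45,7,[(273,222),(411,262),(379,399),(241,358)])
sh=px((360,385),55,6*400/660,[(140,102),(242,97),(258,173),(150,180)])
for p,hh in((t,th),(s,sh)):
    X=ray(p,hh,.054); c=X.mean(0); d=X-c; print('ring',c.round(4),np.degrees(np.arctan2(d[:,1],d[:,0])).round(1),np.hypot(d[:,0],d[:,1]).round(4))
tr=px((245,216),40,7,[(159,148),(294,102),(262,463),(400,415)])
sr=px((332,222),42,7*400/588,[(78,235),(138,272),(250,162),(312,198)])
for p,hh in((t,tr),(s,sr)):
    X=ray(p,hh,.026);c=X.mean(0);print('rest',c.round(4),(X-c).round(4).tolist())
    a=X[2]-X[0];b=X[3]-X[1];print([np.degrees(np.arctan2(v[1],v[0])).round(1)%180 for v in(a,b)])
e=px((245,216),40,7,[(237,155),(308,405)])
X=ray(t,e,.075);print('bar',X.mean(0).round(4),np.degrees(np.arctan2(*(X[1]-X[0])[[1,0]])),np.linalg.norm(X[1]-X[0]))
lug=ray(t,px((455,272),45,7,[(367,148)]),.052);print('lug',lug); 
post=ray(t,px((455,272),45,7,[(490,240)]),.054);print('post',post)
E
```

```text
cams [0.32232485 0.02874893 1.15772704] [ 0.26544729 -0.71887091  0.57937126]
ring [ 0.4837 -0.2414  0.054 ] [  28.7  -61.  -151.6  119. ] [0.0284 0.028  0.0284 0.0279]
ring [ 0.4821 -0.2443  0.054 ] [ 118.3   28.5  -60.8 -151.3] [0.0281 0.0277 0.028  0.0282]
rest [0.6019 0.1797 0.026 ] [[0.0402, 0.0362, 0.0], [0.0543, -0.0032, 0.0], [-0.0544, 0.0033, 0.0], [-0.0402, -0.0364, 0.0]]
[np.float64(19.19999999999999), np.float64(19.400000000000006)]
rest [0.6011 0.1793 0.026 ] [[-0.0544, 0.003, 0.0], [-0.0403, -0.0361, 0.0], [0.0406, 0.0372, 0.0], [0.054, -0.0042, 0.0]]
[np.float64(19.8), np.float64(18.7)]
bar [0.5902 0.1749 0.075 ] -163.16933753984088 0.07526462233542809
lug [[ 0.53017762 -0.25576382  0.052     ]]
post [[ 0.50354263 -0.2883802   0.054     ]]
```

```bash
cat > fit.py <<'E'
from h import *
from scipy.optimize import minimize
def boxes():
    L=[]
    for (sx,sy,z0,z1) in [(80,16,31,49),(80,22,0,10),(12,12,10,31)]:
        L.append(np.array([[a*sx/2,b*sy/2,z] for a in(-1,1) for b in(-1,1) for z in(z0,z1)])/1000)
    return L
def sil(p,pose,z,yl=8):
    m=np.zeros((480*4,640*4),np.uint8); c,s=np.cos(pose[2]),np.sin(pose[2])
    for B in boxes():
        X=B@np.array([[c,s,0],[-s,c,0],[0,0,1]])+[pose[0],pose[1],z]
        h=cv2.convexHull(((proj(p,X)+.5)*4*16).astype(np.int32)); cv2.fillConvexPoly(m,h,255,shift=4)
    return cv2.resize(m,(640,480),interpolation=cv2.INTER_AREA)/255.
def mask(p,c,r):
    im=p['img'].astype(int); m=((im[...,0]-im[...,2]<18)&(im.sum(2)<330)).astype(float)
    k=np.zeros_like(m); u,v=c; k[v-r:v+r,u-r:u+r]=1; return m*k
def fit(views,z,x0):
    f=lambda q:sum(np.abs(sil(p,(q[0]/1000,q[1]/1000,q[2]/50),z)-m).sum() for p,m in views)
    q0=np.array([x0[0]*1000,x0[1]*1000,x0[2]*50])
    r=minimize(f,q0,method='Nelder-Mead',options=dict(initial_simplex=q0+np.array([[0,0,0],[5,0,0],[0,5,0],[0,0,4]])))
    return r.x[0]/1000,r.x[1]/1000,r.x[2]/50,r.fun
E
python3 - <<'E'
from fit import *
t=read_camera('top');s=read_camera('side')
mt=mask(t,(245,216),36);ms=mask(s,(331,219),38)
x0=(.591,.175,.32)
for v in ([(t,mt)],[(s,ms)],[(t,mt),(s,ms)]):
    r=fit(v,.026,x0);print(np.round(r,4),np.degrees(r[2]))
out=[]
for p,m,c in((t,mt,(245,216)),(s,ms,(331,219))):
    im=p['img'][:,:,::-1].copy(); u,v=c
    mm=np.dstack([m*255]*3).astype(np.uint8)
    S=sil(p,r[:3],.026)
    for j in(im,mm):
        J=cv2.resize(j[v-40:v+40,u-40:u+40],(380,380),interpolation=cv2.INTER_NEAREST)
        cs,_=cv2.findContours((cv2.resize(S[v-40:v+40,u-40:u+40],(380,380))>.5).astype(np.uint8),0,2);cv2.drawContours(J,cs,-1,(0,255,0),1);out.append(J)
cv2.imwrite('pics/fit.png',cv2.resize(np.vstack([np.hstack(out[:2]),np.hstack(out[2:])]),(600,600)))
E
```

```text
[  0.5929   0.1758   0.3652 105.3882] 20.926445416295444
[5.918000e-01 1.771000e-01 4.769000e-01 2.728902e+02] 27.324917434409375
[5.920000e-01 1.760000e-01 4.086000e-01 4.043255e+02] 23.412131483069025
```

View pics/fit.png

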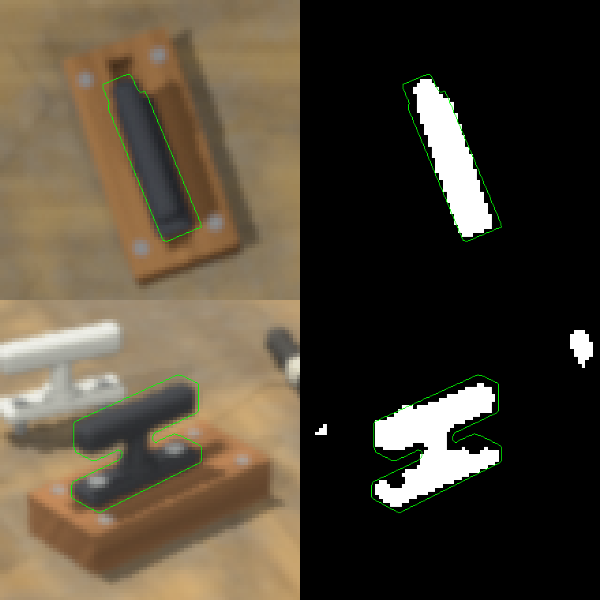

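```bash
python3 - <<'E'
from fit import *
import fit as F
t=read_camera('top');s=read_camera('side')
mt=mask(t,(245,216),36)
ms=mask(s,(331,219),32); ms=cv2.morphologyEx(ms,cv2.MORPH_CLOSE,np.ones((3,3)))
def bx():
    L=[]
    for (sx,sy,z0,z1) in [(78,15,31.5,48.5),(78,20,0,9.5),(12,12,9,32)]:
        L.append(np.array([[a*sx/2,b*sy/2,z] for a in(-1,1) for b in(-1,1) for z in(z0,z1)])/1000)
    return L
F.boxes=bx
for name,vs in (('top',[(t,mt)]),('side',[(s,ms)]),('both',[(t,mt),(s,ms)])):
    res=[]
    for y in np.radians(np.arange(12,28,2.)):
        f=lambda q:sum(np.abs(sil(p,(q[0]/1000,q[1]/1000,y),.026)-m).sum() for p,m in vs)
        q0=np.array([591,175.])
        r=minimize(f,q0,method='Nelder-Mead',options=dict(initial_simplex=q0+np.array([[0,0],[4,0],[0,4]]),xatol=.1,fatol=.2,maxiter=60))
        res.append((round(np.degrees(y)),r.x.round(1).tolist(),round(r.fun)))
    print(name,res)
E
```

```text
top [(12, [591.7, 176.0], 135), (14, [592.2, 176.0], 106), (16, [592.8, 176.3], 78), (18, [592.8, 176.3], 59), (20, [592.4, 176.0], 55), (22, [592.4, 176.0], 64), (24, [592.3, 175.8], 85), (26, [592.5, 175.7], 111)]
side [(12, [591.9, 176.2], 226), (14, [592.8, 177.0], 219), (16, [592.8, 177.5], 210), (18, [592.6, 178.5], 200), (20, [591.8, 178.5], 192), (22, [591.9, 177.9], 182), (24, [591.8, 177.7], 180), (26, [591.3, 177.3], 181)]
both [(12, [591.6, 176.0], 362), (14, [592.0, 176.4], 325), (16, [590.9, 175.9], 290), (18, [591.5, 176.1], 264), (20, [591.8, 175.6], 254), (22, [592.4, 176.1], 253), (24, [591.8, 176.3], 270), (26, [591.8, 175.9], 300)]
```

```bash
cat > plan.py <<'E'
from h import *
from scipy.spatial.transform import Rotation as Ro
import sys,json
def plan(x,y,z,psi,n,show=True):
    s=observe(); p=np.array(s['tool_pos']); r=Ro.from_euler('xyz',s['tool_rot'])
    T=Ro.from_euler('xyz',[np.pi,0,psi]); g=np.array([x,y,z])
    rv=(r.inv()*T).as_rotvec(); rows=[]
    for i in range(n):
        cur=r*Ro.from_rotvec(rv*i/n)
        o=cur.inv().apply((g-p)/n)*1000
        rows.append({"offset":[round(v,1) for v in o.tolist()],"rotation":[round(v,4) for v in (rv/n).tolist()]})
    print('pos',p.round(4),'rot',np.round(s['tool_rot'],4),'t',round(s['time'],2),'F',np.round(s['contact_force'],1),'M',np.round(s['torque'],2),'open',round(s['opening'],4))
    print('len/row',np.linalg.norm(g-p)/n*1000,'rot/row',np.linalg.norm(rv)/n)
    print(json.dumps(rows))
if __name__=='__main__':
    a=list(map(float,sys.argv[1:])); plan(*a[:4],int(a[4]))
E
python3 plan.py 0.592 0.176 0.2 3.48 13
```

```text
pos [0.2067 0.4826 0.2922] rot [3.1415 0.     2.7368] t 1.3 F [0.1 0.4 0.4] M [-0.04  0.06  0.06] open 0.0915
len/row 38.53299838273937 rot/row 0.057168198449338486
[{"offset": [-36.5, -10.0, 7.1], "rotation": [0.0, 0.0, -0.0572]}, {"offset": [-35.9, -12.1, 7.1], "rotation": [0.0, 0.0, -0.0572]}, {"offset": [-35.1, -14.1, 7.1], "rotation": [0.0, 0.0, -0.0572]}, {"offset": [-34.3, -16.1, 7.1], "rotation": [0.0, 0.0, -0.0572]}, {"offset": [-33.3, -18.0, 7.1], "rotation": [0.0, 0.0, -0.0572]}, {"offset": [-32.2, -19.9, 7.1], "rotation": [0.0, 0.0, -0.0572]}, {"offset": [-31.0, -21.7, 7.1], "rotation": [0.0, 0.0, -0.0572]}, {"offset": [-29.7, -23.4, 7.1], "rotation": [0.0, 0.0, -0.0572]}, {"offset": [-28.4, -25.1, 7.1], "rotation": [0.0, 0.0, -0.0572]}, {"offset": [-26.9, -26.7, 7.1], "rotation": [0.0, 0.0, -0.0572]}, {"offset": [-25.3, -28.2, 7.1], "rotation": [0.0, 0.0, -0.0572]}, {"offset": [-23.7, -29.6, 7.1], "rotation": [0.0, 0.0, -0.0572]}, {"offset": [-21.9, -30.9, 7.1], "rotation": [0.0, 0.0, -0.0572]}]
```

Call:
{"op": "apply_moves", "data": {"motion": [{"offset":[-36,-10,7],"rotation":[0,0,-0.057]},{"offset":[-36,-12,7],"rotation":[0,0,-0.057]},{"offset":[-35,-14,7],"rotation":[0,0,-0.057]},{"offset":[-34,-16,7],"rotation":[0,0,-0.057]},{"offset":[-33,-18,7],"rotation":[0,0,-0.057]},{"offset":[-32,-20,7],"rotation":[0,0,-0.057]},{"offset":[-31,-22,7],"rotation":[0,0,-0.057]},{"offset":[-30,-23,7],"rotation":[0,0,-0.057]},{"offset":[-28,-25,7],"rotation":[0,0,-0.057]},{"offset":[-27,-27,7],"rotation":[0,0,-0.057]},{"offset":[-25,-28,7],"rotation":[0,0,-0.057]},{"offset":[-24,-30,7],"rotation":[0,0,-0.057]}]}}

```text
time: 2.3
tool_pos: [0.5761, 0.1995, 0.2065]
tool_rot: [3.135, 0.006, -2.817]
contact_force: [0.0, 1.0, 0.7]
opening: 0.0913
```

```bash
python3 plan.py 0.592 0.176 0.19 3.48 4
```

```text
pos [0.5761 0.1995 0.2065] rot [ 3.135   0.0061 -2.8169] t 2.3 F [0.  1.  0.7] M [ 0.09 -0.    0.01] open 0.0913
len/row 8.206623463804636 rot/row 0.00409479528300643
[{"offset": [-1.9, -6.9, 4.1], "rotation": [0.0016, 0.0015, -0.0034]}, {"offset": [-1.9, -6.9, 4.1], "rotation": [0.0016, 0.0015, -0.0034]}, {"offset": [-1.8, -6.9, 4.1], "rotation": [0.0016, 0.0015, -0.0034]}, {"offset": [-1.8, -6.9, 4.1], "rotation": [0.0016, 0.0015, -0.0034]}]
```

Call:
{"op": "apply_moves", "data": {"motion": [{"offset":[-3,-12,8],"rotation":[0.004,0.003,-0.006]},{"offset":[-3,-12,8],"rotation":[0.002,0.003,-0.006]},{"offset":[0,0,0],"rotation":[0,0,0]}], "grip": 0.4}}

```text
time: 2.55
tool_pos: [0.5962, 0.1709, 0.1872]
tool_rot: [-3.14, 0.001, -2.809]
contact_force: [-0.8, -0.5, -1.2]
opening: 0.0762
```

```bash
python3 plan.py 0.592 0.176 0.113 3.48 5; python3 - <<'E'
from h import *
p=read_camera('side');crop(p,(331,219),60,5,'pics/e.png');p=read_camera('top');crop(p,(245,216),60,5,'pics/f.png')
E
```

```text
pos [0.5962 0.1709 0.1872] rot [-3.1398e+00  6.0000e-04 -2.8089e+00] t 2.55 F [-0.8 -0.5 -1.2] M [0.06 0.03 0.01] open 0.0762
len/row 14.90472681053872 rot/row 0.0011946426306008115
[{"offset": [0.5, 1.3, 14.8], "rotation": [-0.0004, 0.0001, -0.0011]}, {"offset": [0.5, 1.3, 14.8], "rotation": [-0.0004, 0.0001, -0.0011]}, {"offset": [0.5, 1.3, 14.8], "rotation": [-0.0004, 0.0001, -0.0011]}, {"offset": [0.5, 1.3, 14.8], "rotation": [-0.0004, 0.0001, -0.0011]}, {"offset": [0.5, 1.3, 14.8], "rotation": [-0.0004, 0.0001, -0.0011]}]
```

View pics/e.png

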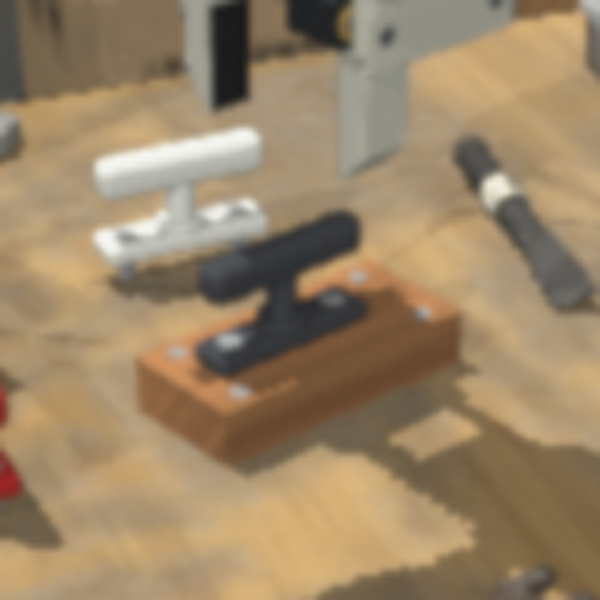

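The close crop shows the dark steel spanner on the wooden rest (bar around 280,255), with the open fingers above it. The white look-alike is clear behind it. Now I descend.

Call:
{"op": "apply_moves", "data": {"motion": [{"offset":[0.5,1.5,15],"rotation":[0,0,0]},{"offset":[0.5,1.5,15],"rotation":[0,0,0]},{"offset":[0.5,1.5,15],"rotation":[0,0,0]},{"offset":[0.5,1,15],"rotation":[0,0,0]},{"offset":[0,0,10],"rotation":[0,0,0]},{"offset":[0,0,0],"rotation":[0,0,0]}]}}

```text
time: 3.15
tool_pos: [0.5895, 0.1854, 0.1225]
tool_rot: [3.141, 0.011, -2.803]
contact_force: [-0.7, 0.6, -0.4]
opening: 0.055
```

```bash
python3 plan.py 0.592 0.176 0.113 3.48 2; python3 - <<'E'
from h import *
p=read_camera('side');crop(p,(331,219),60,5,'pics/e2.png');p=read_camera('top');crop(p,(245,216),60,5,'pics/f2.png')
E
```

```text
pos [0.5895 0.1854 0.1225] rot [ 3.1412  0.0107 -2.8025] t 3.15 F [-0.7  0.6 -0.4] M [0.03 0.02 0.02] open 0.055
len/row 6.8095168903152805 rot/row 0.005343015177143744
[{"offset": [0.4, -4.9, 4.8], "rotation": [0.0002, 0.0053, 0.0003]}, {"offset": [0.4, -4.9, 4.8], "rotation": [0.0002, 0.0053, 0.0003]}]
```

View pics/e2.png

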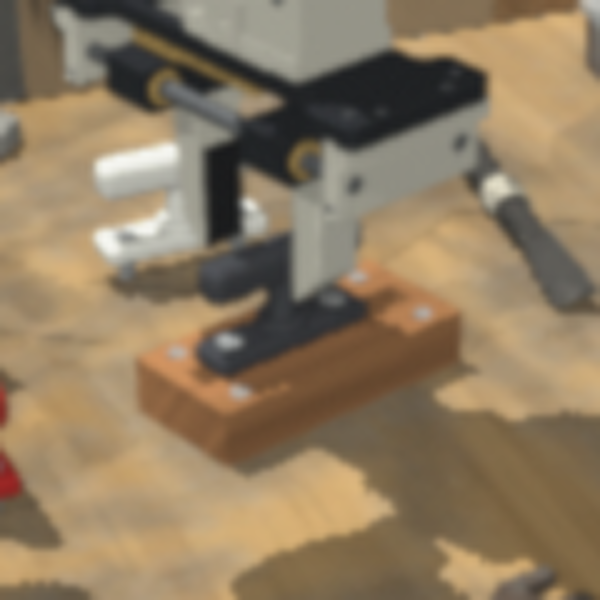

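Call:
{"op": "apply_moves", "data": {"motion": [{"offset":[0.5,-5,2],"rotation":[0,0.005,0]},{"offset":[0.5,-4,2],"rotation":[0,0.005,0]},{"offset":[0,0,0],"rotation":[0,0,0]}]}}

```text
time: 3.5
tool_pos: [0.594, 0.1767, 0.1233]
tool_rot: [-3.14, 0.008, -2.801]
contact_force: [-0.2, -1.1, 0.1]
opening: 0.0551
```

```bash
python3 plan.py 0.592 0.176 0.113 3.48 1
```

```text
pos [0.594  0.1767 0.1233] rot [-3.1405  0.0076 -2.8014] t 3.5 F [-0.2 -1.1  0.1] M [0.05 0.07 0.05] open 0.0551
len/row 10.503966943559774 rot/row 0.007901505046840068
[{"offset": [2.2, 0.0, 10.3], "rotation": [-0.0011, 0.0076, 0.0018]}]
```

Call:
{"op": "apply_moves", "data": {"motion": [{"offset":[2,0,5],"rotation":[0,0.005,0]},{"offset":[0,0,5],"rotation":[0,0.003,0]},{"offset":[0,0,2],"rotation":[0,0,0]}]}}

```text
time: 3.75
tool_pos: [0.5932, 0.1752, 0.1121]
tool_rot: [-3.14, 0.002, -2.803]
contact_force: [0.8, -0.1, -0.1]
opening: 0.0549
```

```bash
python3 plan.py 0.592 0.176 0.113 3.48 1
```

```text
pos [0.5932 0.1752 0.1121] rot [-3.1399e+00  2.2000e-03 -2.8030e+00] t 3.75 F [ 0.8 -0.1 -0.1] M [0.08 0.05 0.  ] open 0.0549
len/row 1.71894016959092 rot/row 0.002767406052667857
[{"offset": [0.9, 1.2, -0.9], "rotation": [-0.0017, 0.0022, 0.0002]}]
```

Call:
{"op": "apply_moves", "data": {"motion": [{"offset":[0,0,0],"rotation":[0,0,0]},{"offset":[0,0,0],"rotation":[0,0,0]},{"offset":[0,0,0],"rotation":[0,0,0]},{"offset":[0,0,0],"rotation":[0,0,0]},{"offset":[0,0,0],"rotation":[0,0,0]},{"offset":[0,0,0],"rotation":[0,0,0]}], "grip": 1, "grip_force": 55}}

```text
time: 4.25
tool_pos: [0.5928, 0.1751, 0.111]
tool_rot: [-3.14, 0.0, -2.803]
contact_force: [0.2, 0.4, -0.6]
opening: 0.0196
```

```bash
python3 plan.py 0.592 0.176 0.17 3.48 5
```

```text
pos [0.5928 0.1751 0.111 ] rot [-3.1403e+00  4.0000e-04 -2.8032e+00] t 4.25 F [ 0.2  0.4 -0.6] M [0.06 0.05 0.  ] open 0.0196
len/row 11.802401773345535 rot/row 0.00027218254703137055
[{"offset": [0.1, 0.2, -11.8], "rotation": [-0.0003, 0.0001, 0.0]}, {"offset": [0.1, 0.2, -11.8], "rotation": [-0.0003, 0.0001, 0.0]}, {"offset": [0.1, 0.2, -11.8], "rotation": [-0.0003, 0.0001, 0.0]}, {"offset": [0.1, 0.2, -11.8], "rotation": [-0.0003, 0.0001, 0.0]}, {"offset": [0.1, 0.2, -11.8], "rotation": [-0.0003, 0.0001, 0.0]}]
```

Call:
{"op": "apply_moves", "data": {"motion": [{"offset":[0,0,0],"rotation":[0,0,0]},{"offset":[0,0,0],"rotation":[0,0,0]},{"offset":[0,0,0],"rotation":[0,0,0]}]}}

```text
time: 4.5
tool_pos: [0.5928, 0.1751, 0.111]
tool_rot: [-3.14, 0.0, -2.803]
contact_force: [0.6, 0.1, -0.9]
opening: 0.0155
```

Call:
{"op": "apply_moves", "data": {"motion": [{"offset":[0,0,-8],"rotation":[0,0,0]},{"offset":[0,0,-12],"rotation":[0,0,0]},{"offset":[0,0,-20],"rotation":[0,0,0]},{"offset":[0,0,-20],"rotation":[0,0,0]},{"offset":[0,0,-20],"rotation":[0,0,0]},{"offset":[0,0,-15],"rotation":[0,0,0]},{"offset":[0,0,0],"rotation":[0,0,0]}]}}

```text
time: 5.08
tool_pos: [0.5915, 0.1752, 0.2131]
tool_rot: [-3.141, -0.004, -2.803]
contact_force: [0.3, -0.4, -1.3]
opening: 0.0155
```

```bash
python3 - <<'E'
from h import *
p=read_camera('side');crop(p,(331,190),60,5,'pics/e3.png')
E
python3 plan.py 0.483 -0.243 0.2 3.641 12
```

```text
pos [0.5911 0.1752 0.2117] rot [-3.1413 -0.0048 -2.803 ] t 5.13 F [ 0.1 -0.5 -1.5] M [0.06 0.04 0.01] open 0.0154
len/row 36.00557482195307 rot/row 0.013406268064531546
[{"offset": [20.1, -29.9, 1.1], "rotation": [0.0, -0.0004, -0.0134]}, {"offset": [20.5, -29.6, 1.1], "rotation": [0.0, -0.0004, -0.0134]}, {"offset": [20.9, -29.3, 1.1], "rotation": [0.0, -0.0004, -0.0134]}, {"offset": [21.3, -29.0, 1.1], "rotation": [0.0, -0.0004, -0.0134]}, {"offset": [21.6, -28.8, 1.0], "rotation": [0.0, -0.0004, -0.0134]}, {"offset": [22.0, -28.5, 1.0], "rotation": [0.0, -0.0004, -0.0134]}, {"offset": [22.4, -28.2, 1.0], "rotation": [0.0, -0.0004, -0.0134]}, {"offset": [22.8, -27.9, 1.0], "rotation": [0.0, -0.0004, -0.0134]}, {"offset": [23.2, -27.6, 1.0], "rotation": [0.0, -0.0004, -0.0134]}, {"offset": [23.5, -27.2, 1.0], "rotation": [0.0, -0.0004, -0.0134]}, {"offset": [23.9, -26.9, 1.0], "rotation": [0.0, -0.0004, -0.0134]}, {"offset": [24.2, -26.6, 1.0], "rotation": [0.0, -0.0004, -0.0134]}]
```

View pics/e3.png

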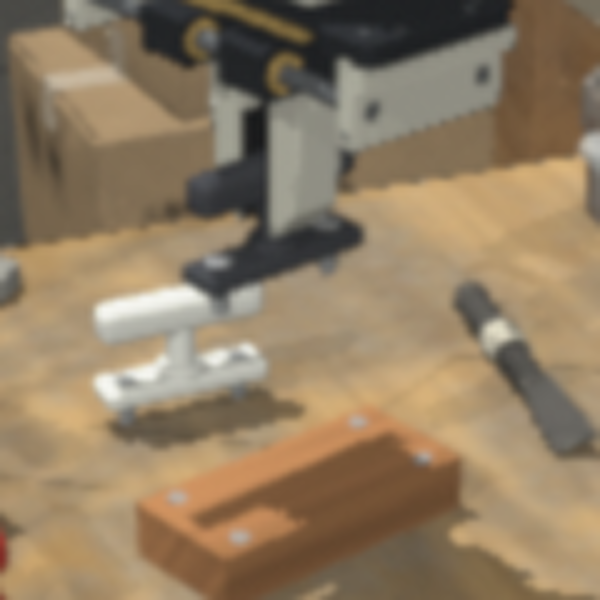

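The spanner is lifted, level in the grip, with both pins visible at (220,300) and (328,265). Next I carry it to the ring.

Call:
{"op": "apply_moves", "data": {"motion": [{"offset":[20,-30,1],"rotation":[0,0,-0.013]},{"offset":[20,-30,1],"rotation":[0,0,-0.013]},{"offset":[21,-29,1],"rotation":[0,0,-0.013]},{"offset":[21,-29,1],"rotation":[0,0,-0.013]},{"offset":[22,-29,1],"rotation":[0,0,-0.013]},{"offset":[22,-28,1],"rotation":[0,0,-0.013]},{"offset":[22,-28,1],"rotation":[0,0,-0.013]},{"offset":[23,-28,1],"rotation":[0,0,-0.013]},{"offset":[23,-28,1],"rotation":[0,0,-0.013]},{"offset":[20,-22,1],"rotation":[0,0,-0.013]},{"offset":[12,-13,1],"rotation":[0,0,-0.013]},{"offset":[0,0,0],"rotation":[0,0,0]}]}}

```text
time: 6.13
tool_pos: [0.4884, -0.1961, 0.1911]
tool_rot: [3.13, -0.013, -2.646]
contact_force: [0.5, -0.3, -2.4]
opening: 0.0156
```

```bash
python3 plan.py 0.483 -0.243 0.18 3.641 3
```

```text
pos [ 0.4884 -0.1961  0.1911] rot [ 3.13   -0.0134 -2.6461] t 6.13 F [ 0.5 -0.3 -2.4] M [ 0.   -0.01 -0.02] open 0.0156
len/row 16.15927553030691 rot/row 0.006072473931929982
[{"offset": [9.0, -12.9, 3.7], "rotation": [0.0039, -0.0045, -0.0013]}, {"offset": [9.0, -12.9, 3.7], "rotation": [0.0039, -0.0045, -0.0013]}, {"offset": [9.0, -12.9, 3.7], "rotation": [0.0039, -0.0045, -0.0013]}]
```

Call:
{"op": "apply_moves", "data": {"motion": [{"offset":[9,-13,4],"rotation":[0.004,-0.004,-0.001]},{"offset":[9,-13,4],"rotation":[0.004,-0.004,-0.001]},{"offset":[7,-10,2],"rotation":[0.004,-0.004,-0.001]},{"offset":[0,0,0],"rotation":[0,0,0]},{"offset":[0,0,0],"rotation":[0,0,0]}]}}

```text
time: 6.55
tool_pos: [0.4812, -0.2397, 0.1772]
tool_rot: [3.135, -0.003, -2.647]
contact_force: [-0.2, 1.0, -2.3]
opening: 0.0154
```

```bash
python3 plan.py 0.483 -0.243 0.165 3.641 1; python3 - <<'E'
from h import *
p=read_camera('side');crop(p,(360,350),60,5,'pics/g1.png');p=read_camera('top');crop(p,(455,272),60,5,'pics/g2.png')
E
```

```text
pos [ 0.4812 -0.2397  0.1772] rot [ 3.1351 -0.0032 -2.6466] t 6.55 F [-0.2  1.  -2.3] M [ 0.08 -0.01  0.01] open 0.0154
len/row 12.75367498488777 rot/row 0.008456131688953084
[{"offset": [-0.1, -3.8, 12.2], "rotation": [0.0065, -0.0032, -0.0044]}]
```

View pics/g1.png

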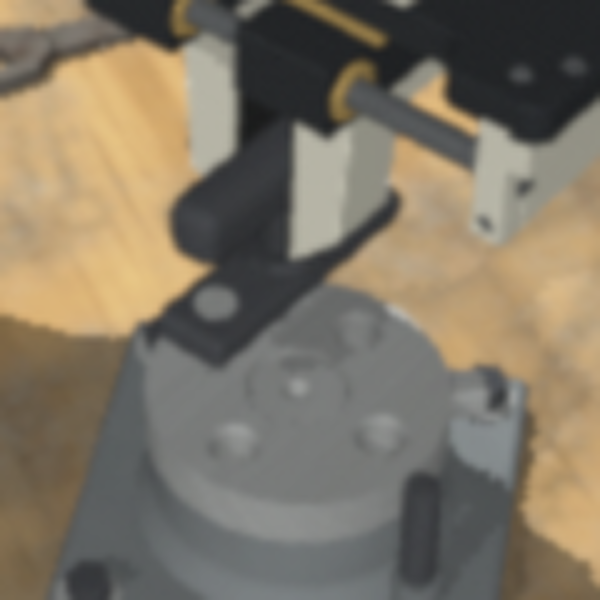

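View pics/g2.png

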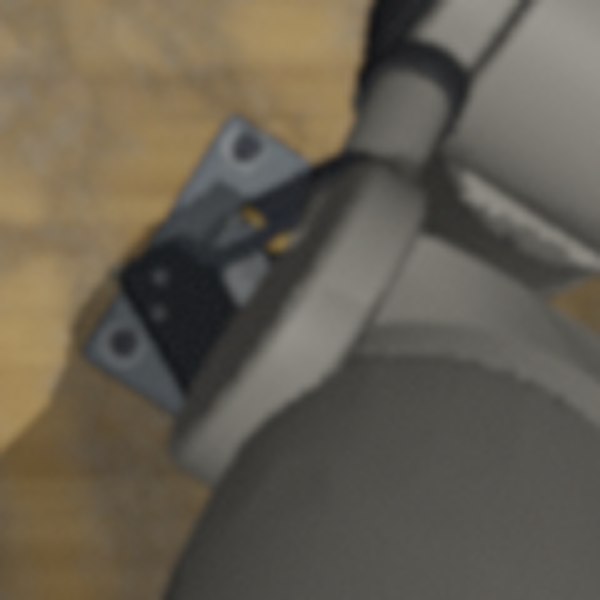

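```bash
cat > ov.py <<'E'
from fit import *
import sys
def ov(name,c,h,f,dz=.085,along=0.,cross=0.,dyaw=0.):
    s=observe(); p=read_camera('side'); x,y,z=s['tool_pos']; yaw=s['tool_rot'][2]+dyaw
    c_,s_=np.cos(yaw),np.sin(yaw)
    im=cv2.resize(p['img'][c[1]-h:c[1]+h,c[0]-h:c[0]+h,::-1],None,fx=f,fy=f,interpolation=cv2.INTER_CUBIC)
    def dr(B,col):
        X=B@np.array([[c_,s_,0],[-s_,c_,0],[0,0,1]])+[x+along*c_-cross*s_,y+along*s_+cross*c_,z-dz]
        q=((proj(p,X)-np.array(c)+h+.5)*f).astype(np.int32)
        cv2.polylines(im,[q],True,col,1)
    for sx,sy,zz in((80,22,0),(80,22,10),(80,16,31),(80,16,49)):
        dr(np.array([[a*sx/2,b*sy/2,zz] for a,b in((-1,-1),(1,-1),(1,1),(-1,1))])/1000,(0,255,0))
    t=np.linspace(0,6.28,16)
    for xx in(-28,28):
        for zz,r in((0,4),(-12,2.5)): dr(np.c_[xx+r*np.cos(t),r*np.sin(t),0*t+zz]/1000,(0,255,255))
        dr(np.c_[xx+6*np.cos(t),6*np.sin(t),0*t+(0.054-(z-dz))*1000]/1000,(0,0,255))
    cv2.imwrite(name,im)
E
python3 -c "
from ov import *
ov('pics/o1.png',(360,350),60,10/2)"
```

```text
(no output)
```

View pics/o1.png

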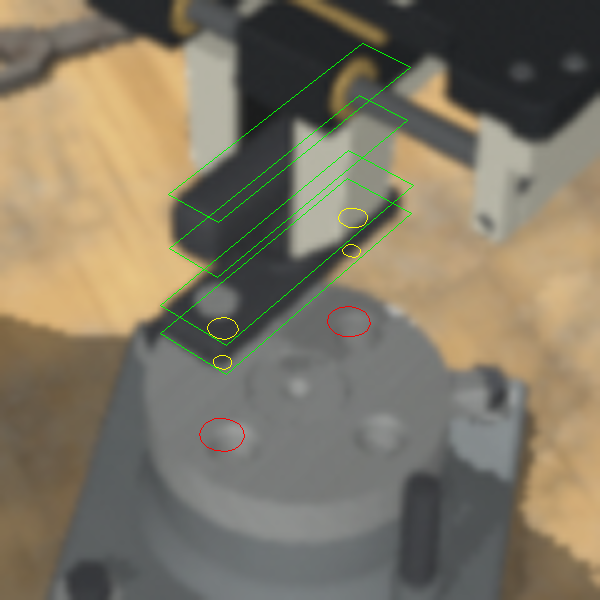

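```bash
python3 - <<'E'
from h import *
s=observe();p=read_camera('side')
# rest-time dots (first images) z=.036
px=lambda c,h,f,a: np.array(c)-h+np.array(a,float)/f-.5
d0=ray(p,px((332,222),42,7*400/588,[(112,236),(227,185)]),.036)
c=d0.mean(0);v=d0[1]-d0[0];print('rest dots',c.round(4),np.degrees(np.arctan2(v[1],v[0])),np.linalg.norm(v))
x,y,z=s['tool_pos'];print(s['tool_pos'],s['tool_rot'])
h=z-.085
dot=ray(p,px((360,350),60,5,[(216,300)]),h+.010)[0]
yaw=s['tool_rot'][2];print(h,dot.round(4),'centre if dot at local x=+28:',(dot[:2]-.028*np.array([np.cos(yaw),np.sin(yaw)])).round(4),(dot[:2]+.028*np.array([np.cos(yaw),np.sin(yaw)])).round(4))
cn=ray(p,px((360,350),60,5,[(219,367)]),h)[0];print('corner',cn.round(4))
g2=ray(p,px((360,350),60,5,[(235,441),(360,327),(383,432)]),.054);print(g2.round(4))
E
```

```text
rest dots [0.5863 0.1718 0.036 ] 20.78489897088488 0.06676071585309347
[ 0.48159843 -0.23931662  0.17771797] [ 3.13615926e+00 -2.83990459e-03 -2.64502305e+00]
0.09271796511598433 [ 0.455  -0.2523  0.1027] centre if dot at local x=+28: [ 0.4796 -0.239 ] [ 0.4304 -0.2657]
corner [ 0.4506 -0.2654  0.0927]
[[ 0.4592 -0.256   0.054 ]
 [ 0.5081 -0.229   0.054 ]
 [ 0.4975 -0.2671  0.054 ]]
```

```bash
python3 - <<'E'
from h import *
p=read_camera('side')
px=lambda c,h,f,a: np.array(c)-h+np.array(a,float)/f-.5
d0=ray(p,px((331,219),60,5,[(230,342),(335,300)]),.036)
c=d0.mean(0);v=d0[1]-d0[0];print('rest dots',c.round(4),np.degrees(np.arctan2(v[1],v[0])),np.linalg.norm(v))
h=.085
crop(p,(352,355),26,12,'pics/z1.png'); crop(p,(362,372),34,16,'pics/z2.png')
im=cv2.imread('pics/z2.png'); im=cv2.convertScaleAbs(im,alpha=2.2,beta=-90); cv2.imwrite('pics/z2.png',im)
E
```

```text
rest dots [0.5913 0.1742 0.036 ] 17.83015116452231 0.05594357718871154
```

View pics/z2.png

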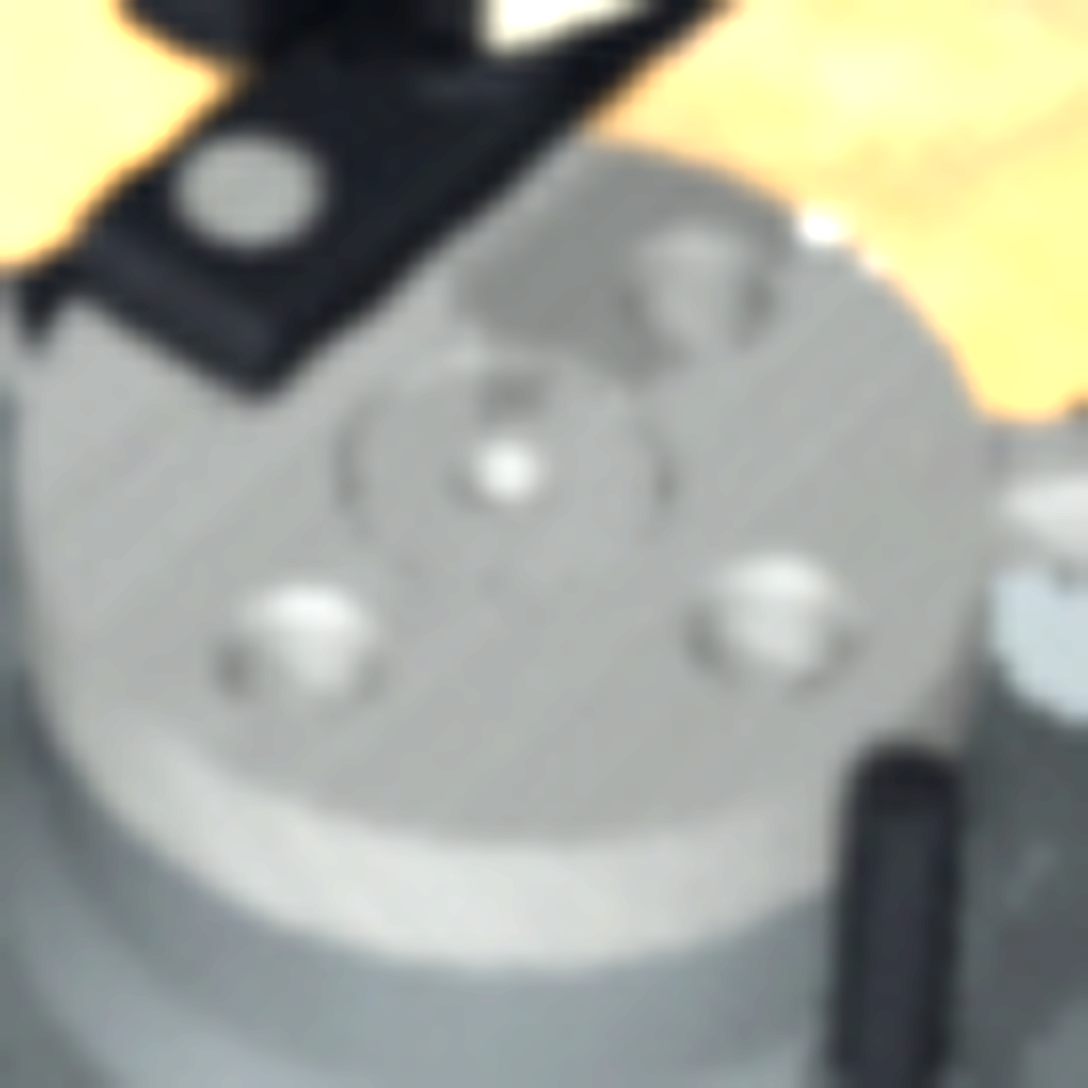

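```bash
cat > meas.py <<'E'
from h import *
px=lambda c,h,f,a: np.array(c)-h+np.array(a,float)/f-.5
def m(c,h,f,dot,holes,centre=None,dz=.085):
    s=observe();p=read_camera('side');z=s['tool_pos'][2]-dz;yaw=s['tool_rot'][2]
    d=ray(p,px(c,h,f,[dot]),z+.01)[0]
    sp=d[:2]-.028*np.array([np.cos(yaw),np.sin(yaw)])
    H=ray(p,px(c,h,f,holes),.054)[:,:2];v=H[1]-H[0]
    print('tool',s['tool_pos'],'yaw',np.degrees(yaw)%180,'spanner',sp,'rel',sp-np.array(s['tool_pos'][:2]))
    print('ring',H.mean(0),np.degrees(np.arctan2(v[1],v[0])))
    if centre is not None: print('mark',ray(p,px(c,h,f,[centre]),.053))
    print('target tcp',np.array(s['tool_pos'][:2])+H.mean(0)-sp)
E
python3 -c "
from meas import *
m((362,372),34,16,(249,191),[(303,645),(701,290)],(508,470))"
```

```text
tool [ 0.48173362 -0.23940021  0.17795558] yaw 28.46897597552021 spanner [ 0.47997833 -0.23926143] rel [-0.00175528  0.00013877]
ring [ 0.48316707 -0.24319887] 28.296647189300785
mark [[ 0.48335612 -0.24306114  0.053     ]]
target tcp [ 0.48492236 -0.24333764]
```

```bash
python3 plan.py 0.485 -0.2433 0.160 3.638 2
```

```text
pos [ 0.4817 -0.2395  0.178 ] rot [ 3.1369e+00 -2.6000e-03 -2.6447e+00] t 6.85 F [-0.  -0.9 -1.7] M [0.03 0.05 0.01] open 0.0155
len/row 9.336311850812505 rot/row 0.0026945423288942385
[{"offset": [-0.6, -2.5, 9.0], "rotation": [0.0023, -0.0013, 0.0002]}, {"offset": [-0.5, -2.5, 9.0], "rotation": [0.0023, -0.0013, 0.0002]}]
```

Call:
{"op": "apply_moves", "data": {"motion": [{"offset":[-0.5,-2.5,9],"rotation":[0.002,-0.001,0]},{"offset":[-0.5,-2.5,9],"rotation":[0.002,-0.001,0]},{"offset":[0,0,0],"rotation":[0,0,0]},{"offset":[0,0,0],"rotation":[0,0,0]}]}}

```text
time: 7.18
tool_pos: [0.4858, -0.2426, 0.1584]
tool_rot: [-3.141, 0.0, -2.643]
contact_force: [-1.4, -0.1, -2.7]
opening: 0.0154
```

```bash
python3 plan.py 0.485 -0.2433 0.160 3.638 1; python3 - <<'E'
from h import *
p=read_camera('side')
crop(p,(362,372),34,16,'pics/z3.png')
im=cv2.imread('pics/z3.png'); im=cv2.convertScaleAbs(im,alpha=2.2,beta=-90); cv2.imwrite('pics/z3.png',im)
E
```

```text
pos [ 0.4858 -0.2426  0.1584] rot [-3.1412e+00  1.0000e-04 -2.6431e+00] t 7.18 F [-1.4 -0.1 -2.7] M [ 0.06  0.01 -0.  ] open 0.0154
len/row 1.9062172652823612 rot/row 0.0021462965464139863
[{"offset": [1.0, -0.2, -1.6], "rotation": [-0.0004, 0.0001, 0.0021]}]
```

View pics/z3.png

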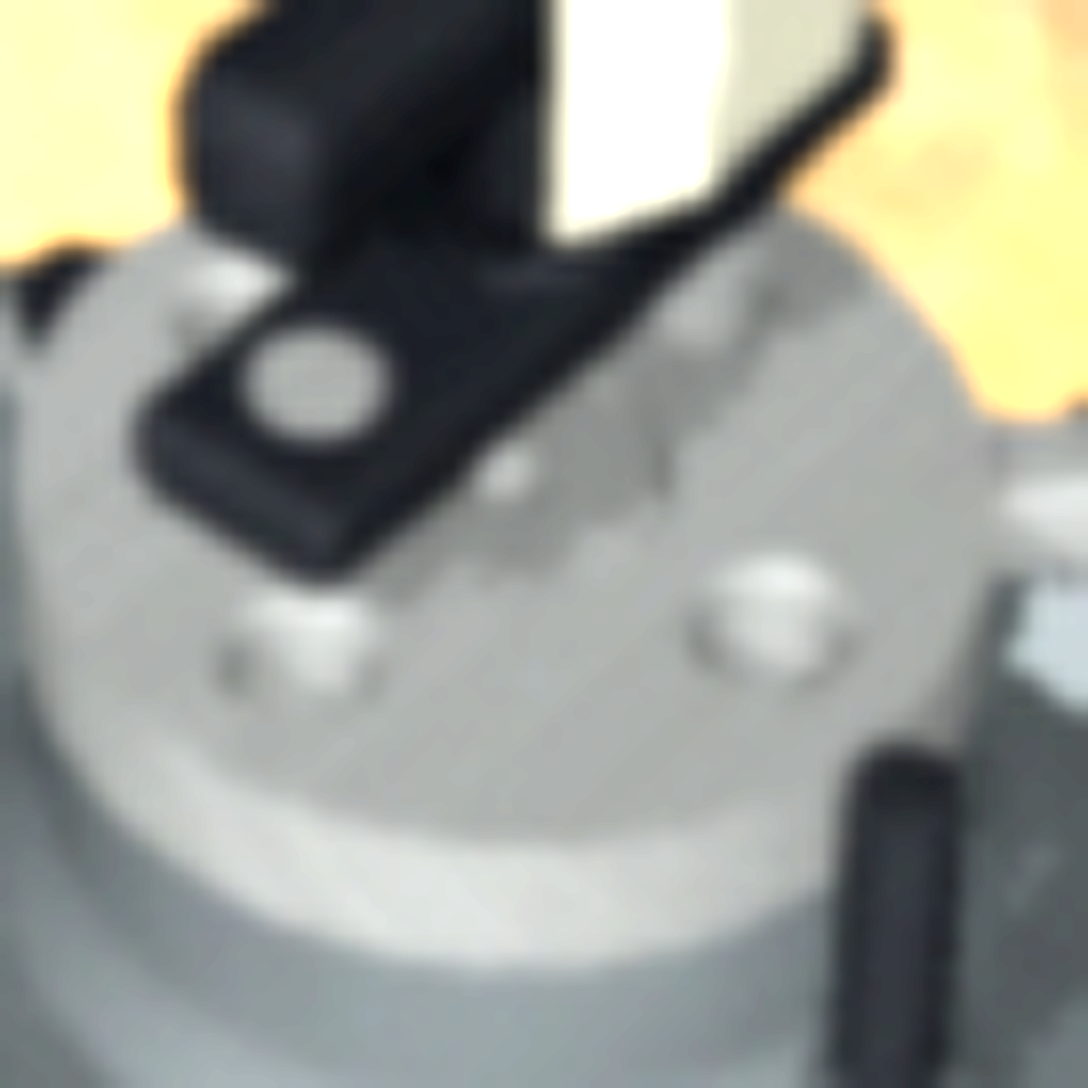

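```bash
python3 -c "
from meas import *
m((362,372),34,16,(316,384),[(303,645),(701,290)],(508,470))"
```

```text
tool [ 0.48562502 -0.24260164  0.15828157] yaw 28.55974626913931 spanner [ 0.48457186 -0.24268071] rel [-1.05315864e-03 -7.90683987e-05]
ring [ 0.48316707 -0.24319887] 28.296647189300785
mark [[ 0.48335612 -0.24306114  0.053     ]]
target tcp [ 0.48422023 -0.2431198 ]
```

Call:
{"op": "apply_moves", "data": {"motion": [{"offset":[1,0,4],"rotation":[0,0,0]},{"offset":[0.5,0,4],"rotation":[0,0,0]},{"offset":[0,0,3],"rotation":[0,0,0]},{"offset":[0,0,0],"rotation":[0,0,0]}]}}

```text
time: 7.62
tool_pos: [0.4844, -0.2437, 0.147]
tool_rot: [-3.14, 0.0, -2.643]
contact_force: [0.1, 0.1, -2.0]
opening: 0.0155
```

```bash
python3 plan.py 0.4844 -0.2432 0.139 3.638 1
```

```text
pos [ 0.4844 -0.2437  0.147 ] rot [-3.1404e+00  5.0000e-04 -2.6433e+00] t 7.62 F [ 0.1  0.1 -2. ] M [ 0.1   0.03 -0.02] open 0.0155
len/row 7.98017049945755 rot/row 0.002265273996262242
[{"offset": [-0.2, 0.4, 8.0], "rotation": [-0.0012, 0.0005, 0.0018]}]
```

Call:
{"op": "apply_moves", "data": {"motion": [{"offset":[0,0.5,3],"rotation":[0,0,0]},{"offset":[0,0,3],"rotation":[0,0,0]},{"offset":[0,0,2],"rotation":[0,0,0]},{"offset":[0,0,0],"rotation":[0,0,0]},{"offset":[0,0,0],"rotation":[0,0,0]}]}}

```text
time: 8.03
tool_pos: [0.4843, -0.2434, 0.139]
tool_rot: [-3.139, 0.001, -2.643]
contact_force: [-0.7, -0.4, -1.5]
opening: 0.0156
```

```bash
python3 plan.py 0.4844 -0.2432 0.139 3.638 1;  python3 - <<'E'
from h import *
p=read_camera('side')
crop(p,(362,372),40,15,'pics/z4.png')
im=cv2.imread('pics/z4.png'); im=cv2.convertScaleAbs(im,alpha=2.2,beta=-90); cv2.imwrite('pics/z4.png',im)
E
```

```text
pos [ 0.4843 -0.2434  0.139 ] rot [-3.1392e+00  1.0000e-03 -2.6435e+00] t 8.03 F [-0.7 -0.4 -1.5] M [ 0.08  0.1  -0.  ] open 0.0156
len/row 0.2454729393889327 rot/row 0.0030742407765037014
[{"offset": [-0.2, 0.1, 0.0], "rotation": [-0.0023, 0.001, 0.0017]}]
```

View pics/z4.png

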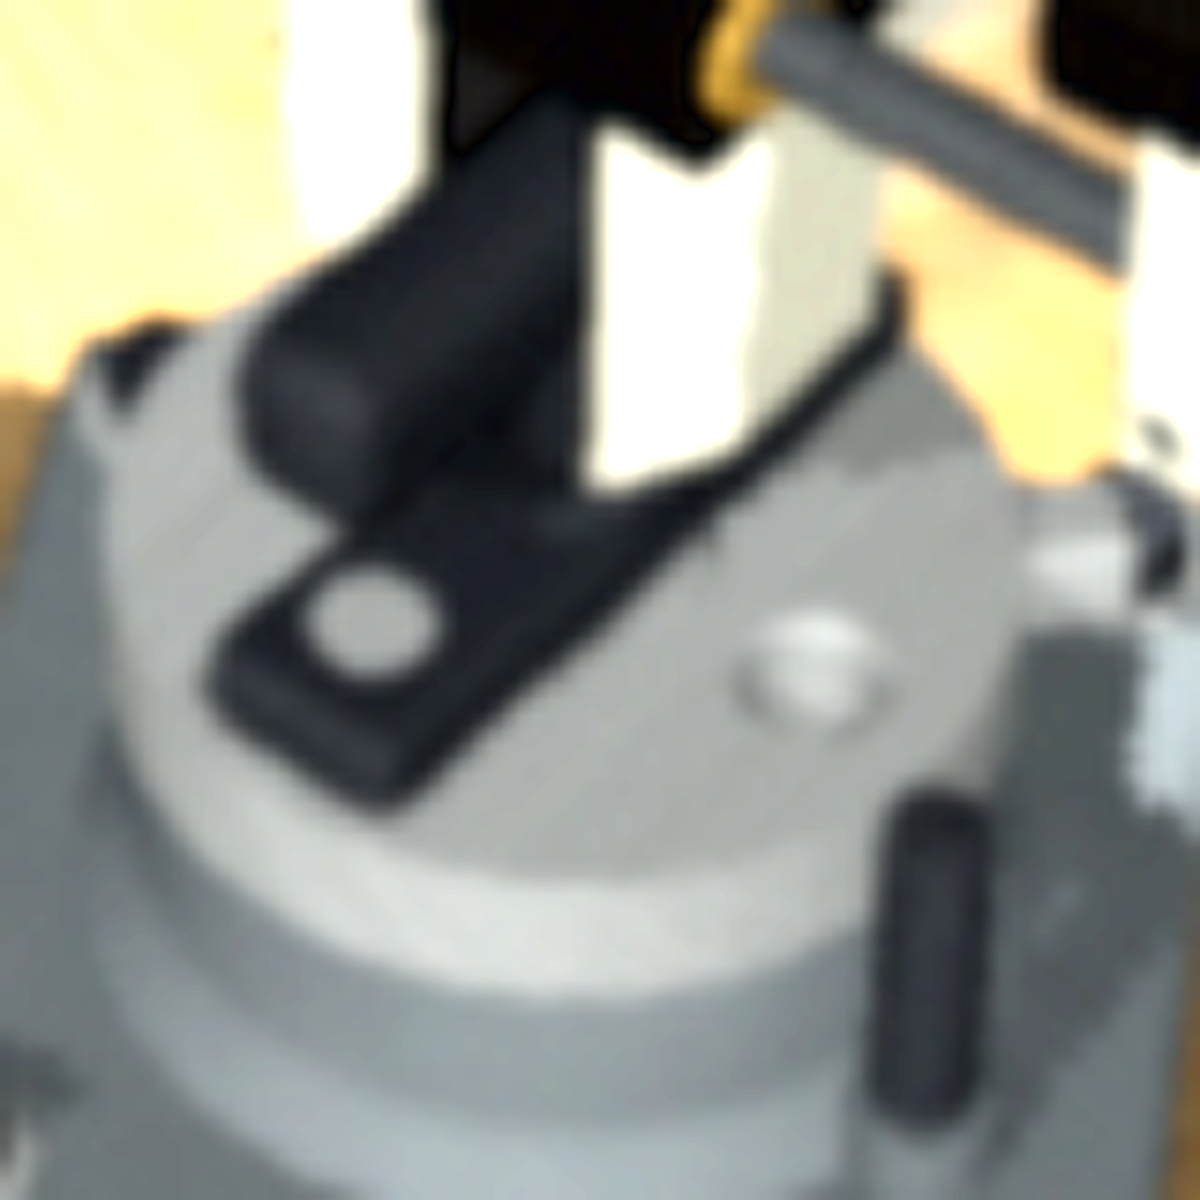

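Call:
{"op": "apply_moves", "data": {"motion": [{"offset":[0,0,1.5],"rotation":[0,0,0]},{"offset":[0,0,0],"rotation":[0,0,0]},{"offset":[0,0,0],"rotation":[0,0,0.03]},{"offset":[0,0,0],"rotation":[0,0,0.05]},{"offset":[0,0,0],"rotation":[0,0,0.05]},{"offset":[0,0,0],"rotation":[0,0,0.05]},{"offset":[0,0,0],"rotation":[0,0,0]}]}}

```text
time: 8.67
tool_pos: [0.4844, -0.243, 0.1392]
tool_rot: [-3.139, 0.002, -2.83]
contact_force: [-1.2, -0.3, -0.6]
opening: 0.0154
```

```bash
python3 plan.py 0.4844 -0.2432 0.139 3.4 4
```

```text
pos [ 0.4844 -0.243   0.1392] rot [-3.1386e+00  2.2000e-03 -2.8296e+00] t 8.67 F [-1.2 -0.3 -0.6] M [0.08 0.08 0.04] open 0.0154
len/row 0.07771538732394036 rot/row 0.013422120670416607
[{"offset": [0.0, -0.0, 0.1], "rotation": [-0.0007, 0.0006, 0.0134]}, {"offset": [0.0, -0.0, 0.1], "rotation": [-0.0007, 0.0006, 0.0134]}, {"offset": [0.0, -0.0, 0.1], "rotation": [-0.0007, 0.0006, 0.0134]}, {"offset": [0.0, -0.0, 0.1], "rotation": [-0.0007, 0.0006, 0.0134]}]
```

Call:
{"op": "apply_moves", "data": {"motion": [{"offset":[0,0,0],"rotation":[-0.001,0,0.05]},{"offset":[0,0,0.2],"rotation":[-0.001,0,0.05]},{"offset":[0,0,0],"rotation":[0,0,0.05]},{"offset":[0,0,0.2],"rotation":[0,0,0.05]},{"offset":[0,0,0],"rotation":[0,0,0.05]},{"offset":[0,0,0.2],"rotation":[0,0,0.05]},{"offset":[0,0,0],"rotation":[0,0,0.05]},{"offset":[0,0,0],"rotation":[0,0,0]}]}}

```text
time: 9.33
tool_pos: [0.4847, -0.2435, 0.1391]
tool_rot: [-3.139, 0.003, 3.103]
contact_force: [0.2, 0.8, -1.7]
opening: 0.0163
```

```bash
python3 plan.py 0.4844 -0.2432 0.139 3.0 4;  python3 - <<'E'
from h import *
p=read_camera('side')
crop(p,(362,372),40,15,'pics/z5.png')
im=cv2.imread('pics/z5.png'); im=cv2.convertScaleAbs(im,alpha=2.2,beta=-90); cv2.imwrite('pics/z5.png',cv2.resize(im,(600,600)))
E
```

```text
pos [ 0.4847 -0.2435  0.1391] rot [-3.1393  0.0032  3.103 ] t 9.33 F [ 0.2  0.8 -1.7] M [0.01 0.19 0.03] open 0.0163
len/row 0.11113301607485081 rot/row 0.025773291784341193
[{"offset": [0.1, 0.1, 0.0], "rotation": [-0.0005, 0.0008, 0.0258]}, {"offset": [0.1, 0.1, 0.0], "rotation": [-0.0005, 0.0008, 0.0258]}, {"offset": [0.1, 0.1, 0.0], "rotation": [-0.0005, 0.0008, 0.0258]}, {"offset": [0.1, 0.1, 0.0], "rotation": [-0.0005, 0.0008, 0.0258]}]
```

View pics/z5.png

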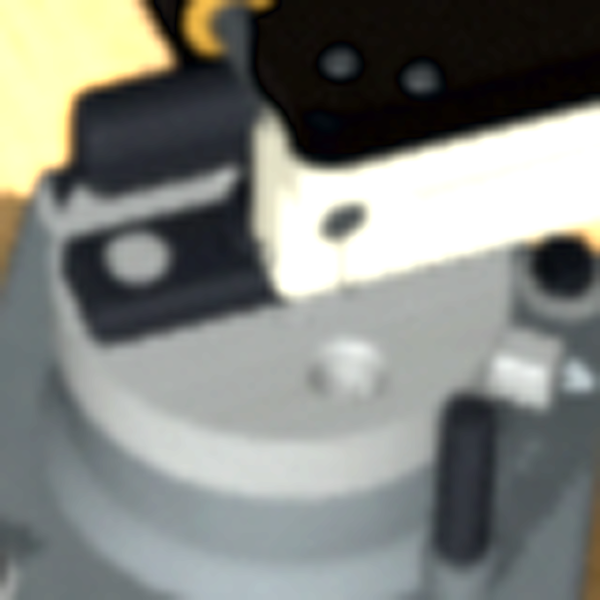

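Call:
{"op": "apply_moves", "data": {"motion": [{"offset":[0,0,0],"rotation":[0,0,0.04]},{"offset":[0,0,0.2],"rotation":[0,0,0.04]},{"offset":[0,0,0],"rotation":[0,0,0.04]},{"offset":[0,0,0],"rotation":[0,0,0.04]},{"offset":[0,0,0],"rotation":[0,0,0]}]}}

```text
time: 9.8
tool_pos: [0.4848, -0.2437, 0.139]
tool_rot: [-3.139, 0.004, 2.953]
contact_force: [-0.7, -0.4, 0.3]
opening: 0.0156
```

```bash
python3 plan.py 0.4844 -0.2432 0.139 3.0 4;  python3 - <<'E'
from h import *
p=read_camera('side')
crop(p,(362,372),40,15,'pics/z6.png')
im=cv2.imread('pics/z6.png'); im=cv2.convertScaleAbs(im,alpha=2.2,beta=-90); cv2.imwrite('pics/z6.png',cv2.resize(im,(600,600)))
E
```

```text
pos [ 0.4848 -0.2437  0.139 ] rot [-3.1392  0.0037  2.9527] t 9.8 F [-0.7 -0.4  0.3] M [0.05 0.14 0.01] open 0.0156
len/row 0.16487091202948784 rot/row 0.011883894595326178
[{"offset": [0.1, 0.1, -0.0], "rotation": [-0.0006, 0.0009, -0.0118]}, {"offset": [0.1, 0.1, -0.0], "rotation": [-0.0006, 0.0009, -0.0118]}, {"offset": [0.1, 0.1, -0.0], "rotation": [-0.0006, 0.0009, -0.0118]}, {"offset": [0.1, 0.1, -0.0], "rotation": [-0.0006, 0.0009, -0.0118]}]
```

View pics/z6.png

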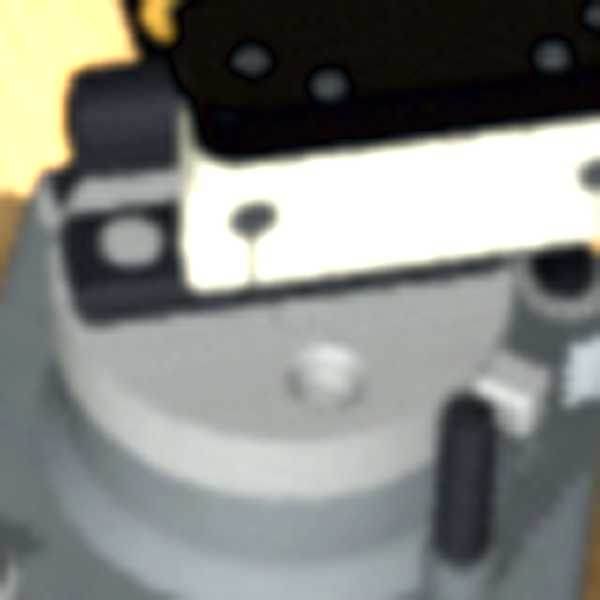

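```bash
cat > ang.py <<'E'
from h import *
px=lambda c,h,f,a: np.array(c)-h+np.array(a,float)/f-.5
def ang(pts,c=(362,372),h=40,f=7.5):
    p=read_camera('side')
    H=ray(p,px(c,h,f,pts),.054)[:,:2]-[.4832,-.2431]
    print(np.degrees(np.arctan2(H[:,1],H[:,0])),np.hypot(*H.T))
E
python3 -c "
from ang import *
ang([(347,372),(327,377),(817/2,675/2)]); s=observe(); print(s['joint_efforts'],s['torque'])"
```

```text
[-89.87650038 -97.47658119 -61.30189699] [0.02846486 0.02852289 0.02841099]
[ 7.65849394e-02 -4.81471252e+01 -1.96409637e+01  1.46900606e-02
 -1.70162693e-01  6.51247613e-02] [ 0.04100152  0.12853207 -0.00765647]
```

Call:
{"op": "apply_moves", "data": {"motion": [{"offset":[0,0,0],"rotation":[0,0,0.04]},{"offset":[0,0,0.2],"rotation":[0,0,0.04]},{"offset":[0,0,0],"rotation":[0,0,0]}]}}

```text
time: 10.15
tool_pos: [0.4848, -0.2438, 0.139]
tool_rot: [-3.139, 0.004, 2.878]
contact_force: [-1.4, 0.0, -0.1]
opening: 0.0157
```

```bash
python3 -c "
from ang import *
s=observe(); print(s['joint_efforts'],s['torque'],s['tool_rot'],s['tool_pos'],s['opening'])
p=read_camera('side')
crop(p,(362,372),40,15,'pics/z7.png')
im=cv2.imread('pics/z7.png'); im=cv2.convertScaleAbs(im,alpha=2.2,beta=-90); cv2.imwrite('pics/z7.png',cv2.resize(im,(600,600)))
"
```

```text
[-7.77651742e-02 -4.83495641e+01 -1.98602825e+01 -6.09228024e-03
 -2.26797676e-01  5.90563249e-01] [0.1154004  0.1408995  0.03505772] [-3.13926911  0.00397479  2.87849253] [ 0.4847808  -0.24384492  0.13898127] 0.015678355416596398
```

View pics/z7.png

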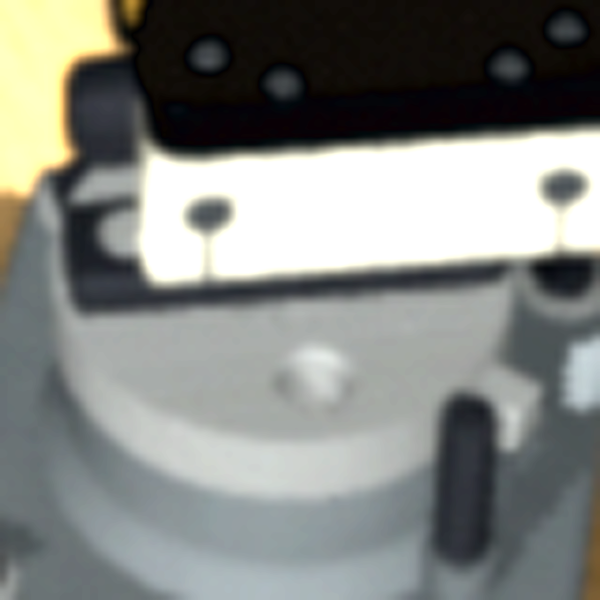

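Call:
{"op": "apply_moves", "data": {"motion": [{"offset":[0,0,0],"rotation":[0,0,0.04]},{"offset":[0,0,0.2],"rotation":[0,0,0.04]},{"offset":[0,0,0],"rotation":[0,0,0]}]}}

```text
time: 10.45
tool_pos: [0.4849, -0.2439, 0.139]
tool_rot: [-3.138, 0.004, 2.809]
contact_force: [-0.8, 0.1, -0.3]
opening: 0.0157
```

```bash
python3 -c "
from ang import *
s=observe(); print(s['joint_efforts'],s['torque'],s['tool_rot'],s['tool_pos'],s['opening'])
p=read_camera('side')
crop(p,(362,372),40,15,'pics/z8.png')
im=cv2.imread('pics/z8.png'); im=cv2.convertScaleAbs(im,alpha=2.2,beta=-90); cv2.imwrite('pics/z8.png',cv2.resize(im,(600,600)))
"
```

```text
[ -1.51876576 -48.26911211 -19.86296475   0.61917359  -0.16743206
   1.83211919] [0.12928735 0.10082316 1.20436019] [-3.13821983  0.00432747  2.80945284] [ 0.48485181 -0.24387664  0.1390259 ] 0.015663899688163486
```

View pics/z8.png

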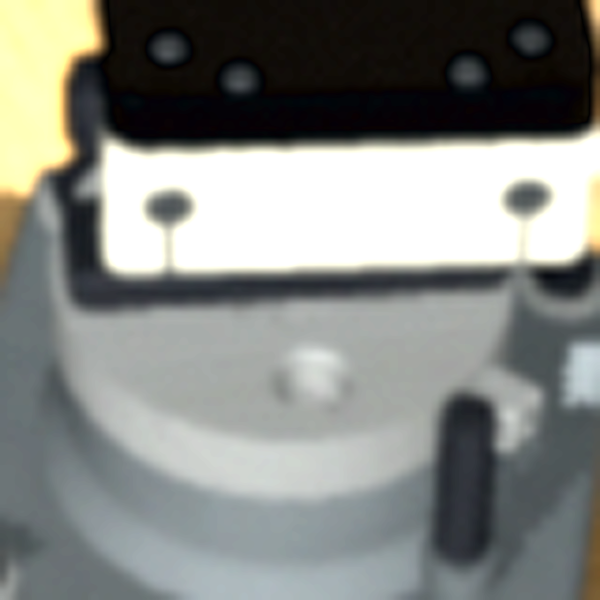

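Call:
{"op": "apply_moves", "data": {"motion": [{"offset":[0,0,2],"rotation":[0,0,0.02]},{"offset":[0,0,1],"rotation":[0,0,0.01]},{"offset":[0,0,0],"rotation":[0,0,0.01]},{"offset":[0,0,0],"rotation":[0,0,0]}]}}

```text
time: 10.83
tool_pos: [0.485, -0.2437, 0.139]
tool_rot: [-3.136, 0.006, 2.784]
contact_force: [0.1, -1.0, -1.3]
opening: 0.0161
```

```bash
python3 -c "
from ang import *
s=observe(); print(s['joint_efforts'],s['torque'],s['tool_rot'],s['tool_pos'],s['opening'])
p=read_camera('side')
crop(p,(362,362),50,12,'pics/z9.png')
"
```

```text
[-1.13503139e+00 -4.85161257e+01 -1.95848536e+01  7.99318906e-01
  2.49997003e-02  1.46242283e+00] [-0.01223156 -0.01615702  1.29047489] [-3.13584074  0.00611262  2.78413088] [ 0.48502013 -0.24374775  0.13900187] 0.01612588782445842
```

View pics/z9.png

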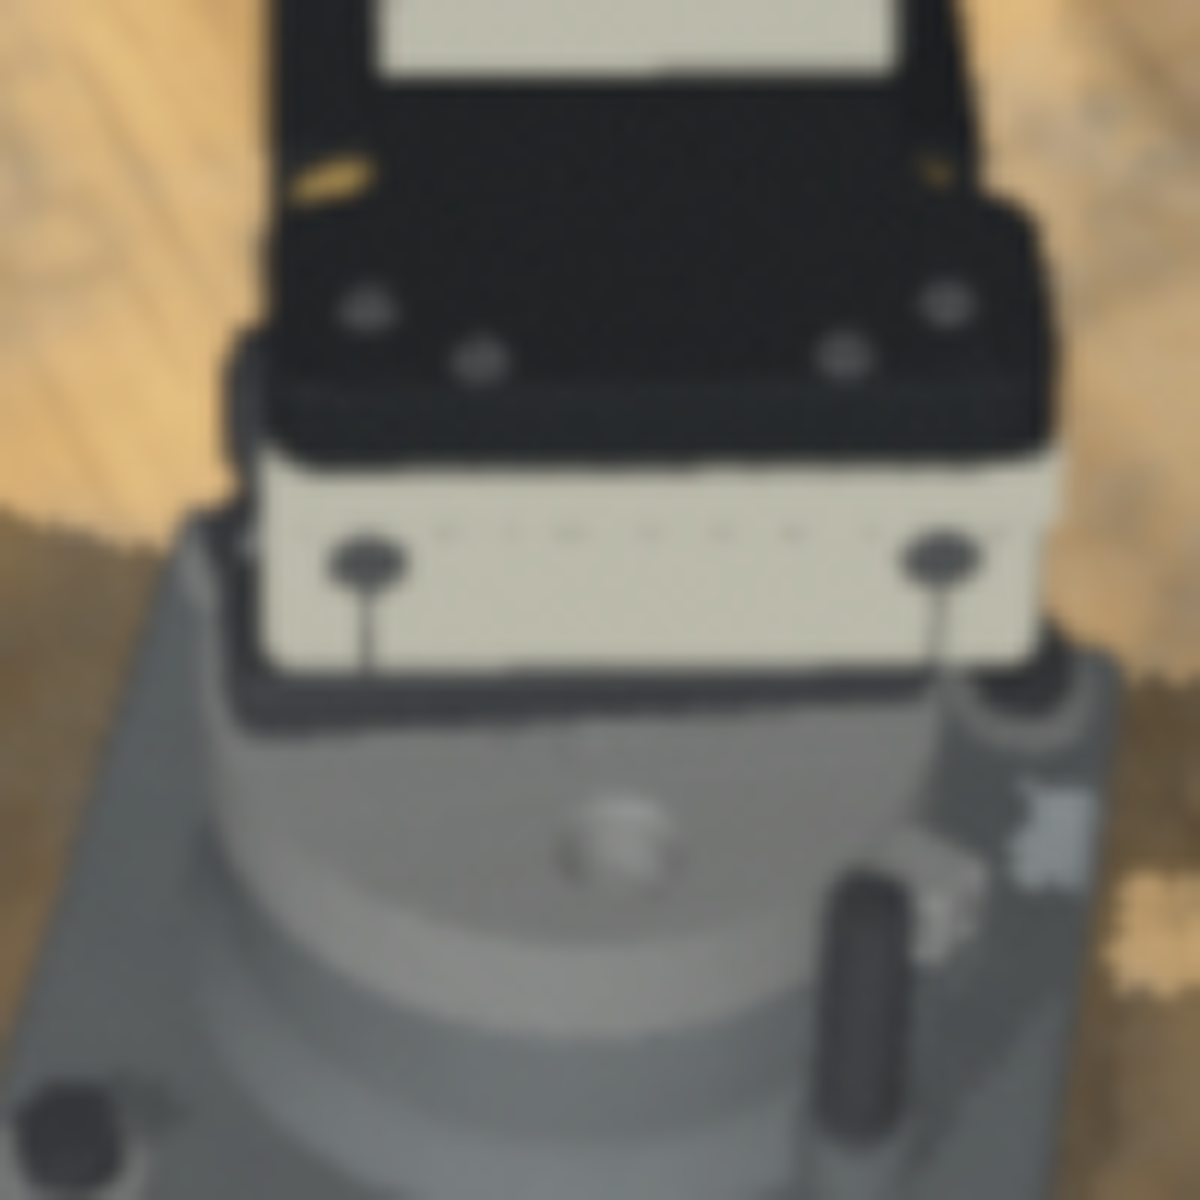

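Call:
{"op": "apply_moves", "data": {"motion": [{"offset":[0,0,3],"rotation":[0,0,0.01]},{"offset":[0,0,3],"rotation":[0,0,0.01]},{"offset":[0,0,0],"rotation":[0,0,0]}]}}

```text
time: 11.13
tool_pos: [0.485, -0.2438, 0.1391]
tool_rot: [-3.134, 0.008, 2.768]
contact_force: [4.1, -0.1, -20.2]
opening: 0.0163
```

```bash
python3 -c "
from ang import *
s=observe(); print(s['joint_efforts'],s['torque'],s['tool_rot'],s['tool_pos'],s['contact_force'],s['opening'])"
```

```text
[ -2.10602559 -57.70273447 -23.1043607    0.1167008    0.99641137
   1.35189839] [-0.07293055 -0.57000126  1.17736794] [-3.13445964  0.00845424  2.76798953] [ 0.48497453 -0.24384895  0.1391161 ] [  4.136272    -0.12254024 -20.24477712] 0.016313478174722028
```

Call:
{"op": "apply_moves", "data": {"motion": [{"offset":[0,0,-2],"rotation":[-0.003,0.004,-0.03]},{"offset":[0,0,0],"rotation":[-0.003,0.004,-0.03]},{"offset":[0,0,0],"rotation":[0,0,0]}]}}

```text
time: 11.38
tool_pos: [0.4852, -0.2443, 0.1393]
tool_rot: [-3.14, 0.001, 2.83]
contact_force: [-1.2, 0.4, 2.8]
opening: 0.0159
```

```bash
python3 -c "
from ang import *
s=observe(); print(s['joint_efforts'],s['torque'],s['tool_rot'],s['tool_pos'],s['contact_force'],s['opening'])"
```

```text
[ -0.20042942 -47.04230905 -19.34312582   0.14078523  -0.26614571
  -0.12938972] [0.11651952 0.0914383  0.28848489] [-3.14043068e+00  7.45738334e-04  2.83002478e+00] [ 0.48521038 -0.24431332  0.13926796] [-1.15630951  0.35341457  2.81680461] 0.015942375095977023
```

Torque is released. Now I lift straight up.

Call:
{"op": "apply_moves", "data": {"motion": [{"offset":[0,0,-3],"rotation":[0,0,0]},{"offset":[0,0,-4],"rotation":[0,0,0]},{"offset":[0,0,-6],"rotation":[0,0,0]},{"offset":[0,0,-6],"rotation":[0,0,0]},{"offset":[0,0,-10],"rotation":[0,0,0]},{"offset":[0,0,-20],"rotation":[0,0,0]},{"offset":[0,0,-20],"rotation":[0,0,0]},{"offset":[0,0,-10],"rotation":[0,0,0]},{"offset":[0,0,0],"rotation":[0,0,0]}]}}

```text
time: 12.13
tool_pos: [0.4843, -0.2435, 0.2231]
tool_rot: [3.138, -0.002, 2.818]
contact_force: [-0.1, 0.2, -2.3]
opening: 0.0157
```

```bash
python3 -c "
from ang import *
p=read_camera('side')
crop(p,(362,345),60,10,'pics/y1.png')
im=cv2.imread('pics/y1.png'); cv2.imwrite('pics/y1.png',cv2.resize(im,(600,600)))
"; python3 plan.py 0.6015 0.1795 0.215 3.48 12
```

```text
pos [ 0.4841 -0.2435  0.2224] rot [ 3.1384e+00 -2.9000e-03  2.8185e+00] t 12.18 F [ 0.1 -0.5 -1.5] M [-0.04  0.04  0.04] open 0.0155
len/row 36.58525042165473 rot/row 0.05512866809332025
[{"offset": [1.9, 36.5, 0.7], "rotation": [0.0003, -0.0001, -0.0551]}, {"offset": [-0.1, 36.6, 0.7], "rotation": [0.0003, -0.0001, -0.0551]}, {"offset": [-2.1, 36.5, 0.7], "rotation": [0.0003, -0.0001, -0.0551]}, {"offset": [-4.1, 36.3, 0.7], "rotation": [0.0003, -0.0001, -0.0551]}, {"offset": [-6.1, 36.1, 0.7], "rotation": [0.0003, -0.0001, -0.0551]}, {"offset": [-8.1, 35.7, 0.7], "rotation": [0.0003, -0.0001, -0.0551]}, {"offset": [-10.0, 35.2, 0.7], "rotation": [0.0003, -0.0001, -0.0551]}, {"offset": [-12.0, 34.6, 0.7], "rotation": [0.0003, -0.0001, -0.0551]}, {"offset": [-13.9, 33.9, 0.6], "rotation": [0.0003, -0.0001, -0.0551]}, {"offset": [-15.7, 33.0, 0.6], "rotation": [0.0003, -0.0001, -0.0551]}, {"offset": [-17.5, 32.1, 0.6], "rotation": [0.0003, -0.0001, -0.0551]}, {"offset": [-19.2, 31.1, 0.6], "rotation": [0.0003, -0.0001, -0.0551]}]
```

View pics/y1.png

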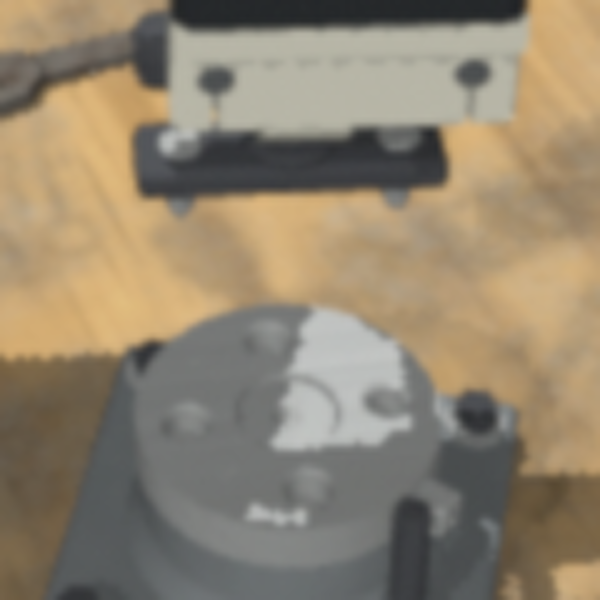

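The spanner came out level and the lug sits against the post, at (435,510). I'll measure the spanner's offset in the hand, then carry it back.

```bash
python3 -c "
from ang import *
s=observe();p=read_camera('side')
d=ray(p,px((362,345),60,5,[(181,143),(399,139)]),s['tool_pos'][2]-.075)
v=d[1]-d[0];print(d.mean(0),s['tool_pos'],np.degrees(np.arctan2(v[1],v[0])),np.degrees(s['tool_rot'][2])-180,np.linalg.norm(v))"
```

```text
[ 0.48216912 -0.24167657  0.1473752 ] [ 0.48414521 -0.24348305  0.2223752 ] -19.359751603279207 -18.513324993801888 0.05581323035258665
```

Call:
{"op": "apply_moves", "data": {"motion": [{"offset":[2,36,0.5],"rotation":[0,0,-0.055]},{"offset":[0,36,0.5],"rotation":[0,0,-0.055]},{"offset":[-2,36,0.5],"rotation":[0,0,-0.055]},{"offset":[-4,36,0.5],"rotation":[0,0,-0.055]},{"offset":[-6,36,0.5],"rotation":[0,0,-0.055]},{"offset":[-8,36,0.5],"rotation":[0,0,-0.055]},{"offset":[-10,35,0.5],"rotation":[0,0,-0.055]},{"offset":[-12,35,0.5],"rotation":[0,0,-0.055]},{"offset":[-14,34,0.5],"rotation":[0,0,-0.055]},{"offset":[-14,28,0.5],"rotation":[0,0,-0.055]},{"offset":[-10,18,0],"rotation":[0,0,-0.055]},{"offset":[0,0,0],"rotation":[0,0,-0.03]}]}}

```text
time: 13.23
tool_pos: [0.581, 0.1393, 0.2047]
tool_rot: [3.126, -0.019, -2.811]
contact_force: [-0.4, -0.2, -1.3]
opening: 0.0155
```

```bash
python3 plan.py 0.6015 0.1795 0.18 3.48 3
```

```text
pos [0.581  0.1393 0.2047] rot [ 3.1258 -0.0195 -2.811 ] t 13.23 F [-0.4 -0.2 -1.3] M [ 0.02 -0.02 -0.04] open 0.0155
len/row 17.13936754917602 rot/row 0.008780788640180955
[{"offset": [-11.0, 10.3, 8.2], "rotation": [0.0053, -0.0065, -0.0027]}, {"offset": [-10.9, 10.3, 8.2], "rotation": [0.0053, -0.0065, -0.0027]}, {"offset": [-10.9, 10.3, 8.2], "rotation": [0.0053, -0.0065, -0.0027]}]
```

Call:
{"op": "apply_moves", "data": {"motion": [{"offset":[-11,10,7],"rotation":[0.005,-0.006,-0.004]},{"offset":[-11,10,7],"rotation":[0.005,-0.006,-0.004]},{"offset":[-8,8,6],"rotation":[0.005,-0.006,-0.004]},{"offset":[0,0,0],"rotation":[0,0,0]},{"offset":[0,0,0],"rotation":[0,0,0]}]}}

```text
time: 13.65
tool_pos: [0.5983, 0.1801, 0.1778]
tool_rot: [3.14, -0.01, -2.794]
contact_force: [-0.1, -0.0, -1.8]
opening: 0.0153
```

```bash
python3 plan.py 0.6015 0.1795 0.16 3.49 2;  python3 - <<'E'
from h import *
p=read_camera('side')
crop(p,(335,205),50,12,'pics/y2.png')
p=read_camera('top')
crop(p,(245,216),50,12,'pics/y3.png')
E
```

```text
pos [0.5983 0.1801 0.1778] rot [ 3.1398 -0.0097 -2.7942] t 13.65 F [-0.1 -0.  -1.8] M [ 0.06 -0.04 -0.  ] open 0.0153
len/row 9.064340829162663 rot/row 0.004965413539382382
[{"offset": [-1.5, -0.9, 8.9], "rotation": [0.0009, -0.0049, -0.0005]}, {"offset": [-1.4, -0.9, 8.9], "rotation": [0.0009, -0.0049, -0.0005]}]
```

View pics/y2.png

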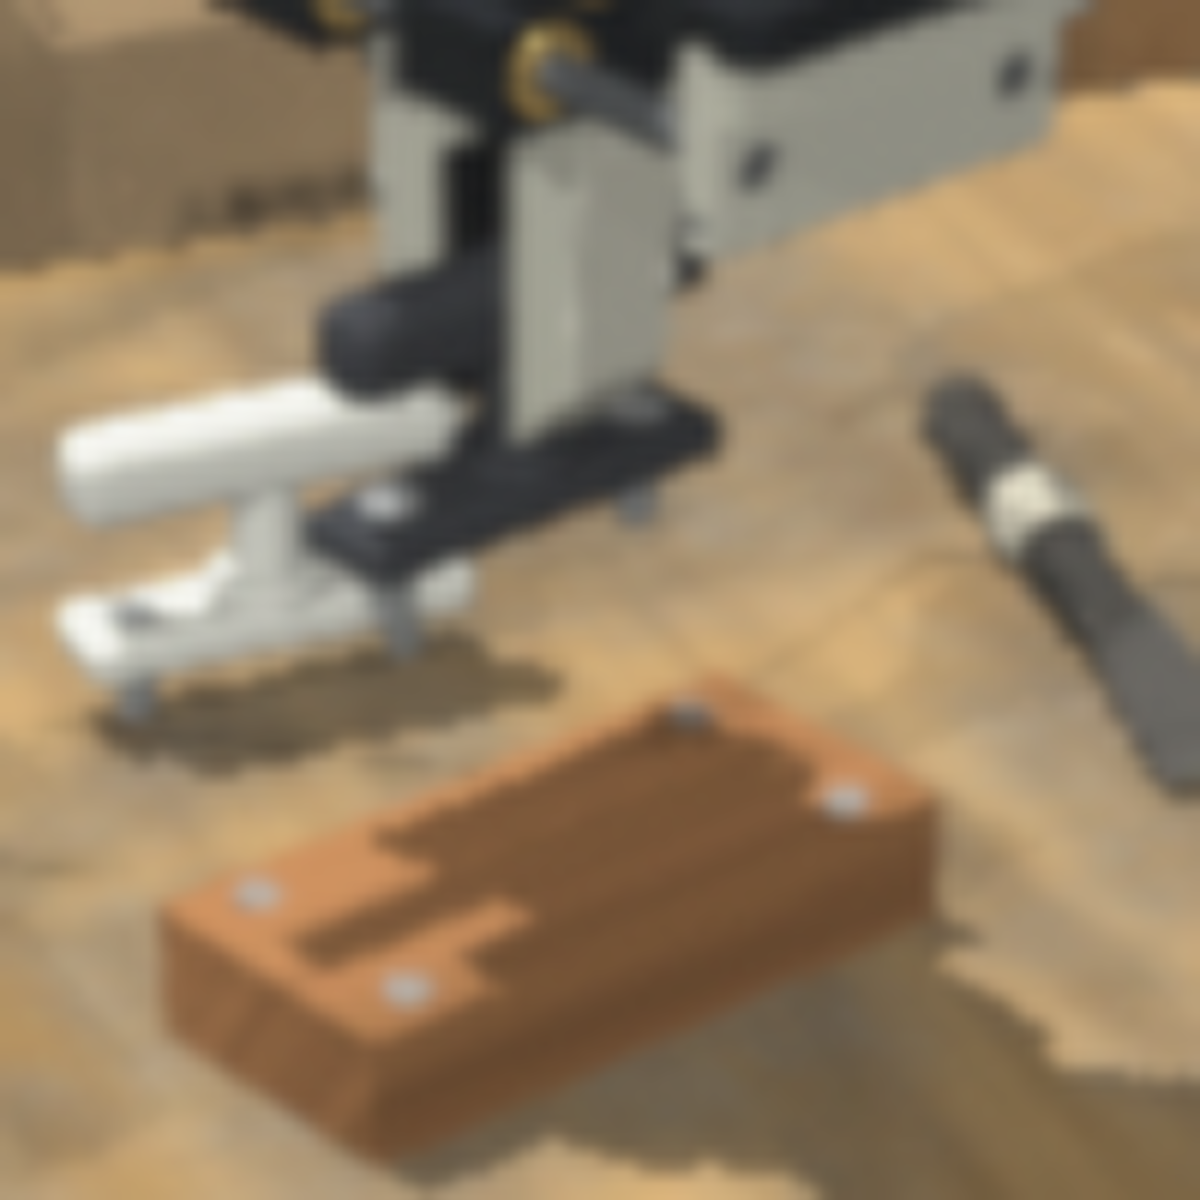

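View pics/y3.png

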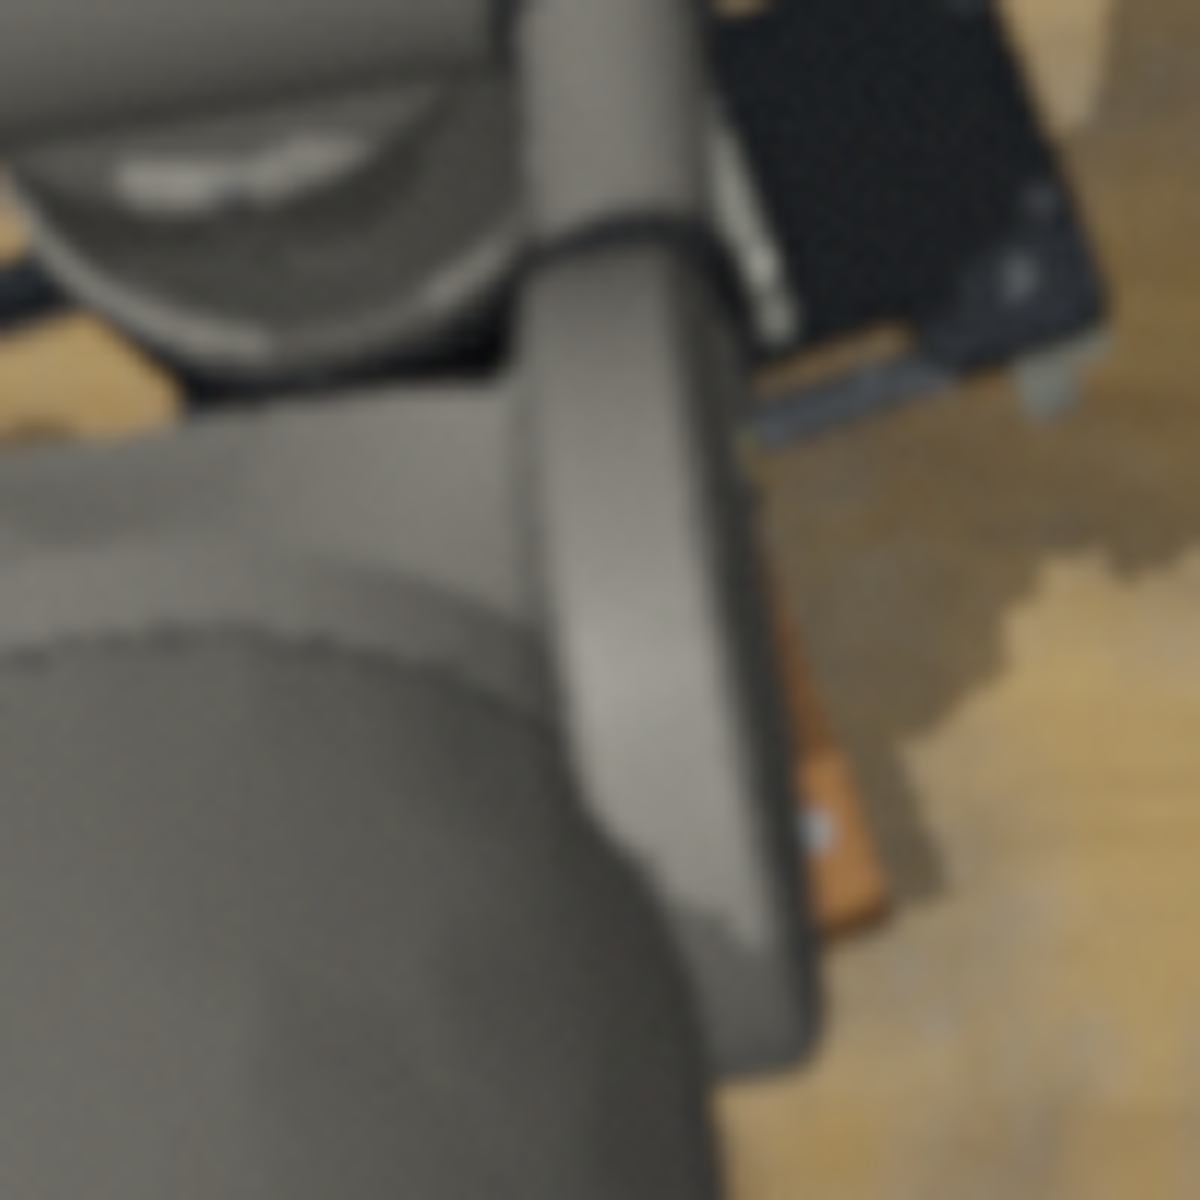

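```bash
cat > mr.py <<'E'
from ang import *
def mr(dots,screws,c,h,f):
    s=observe();p=read_camera('side')
    d=ray(p,px(c,h,f,dots),s['tool_pos'][2]-.075);v=d[1]-d[0]
    r=ray(p,px(c,h,f,screws),.026); a=(r[2]-r[0])+(r[3]-r[1])
    print('sp',d.mean(0).round(4),np.degrees(np.arctan2(v[1],v[0])),np.linalg.norm(v),'rest',r.mean(0).round(4),np.degrees(np.arctan2(a[1],a[0])))
    g=np.array(s['tool_pos'][:2])+r.mean(0)[:2]-d.mean(0)[:2]
    print('tool',s['tool_pos'],'target',g)
E
python3 -c "
from mr import *
mr([(385,502),(637,407)],[(258,893),(405,988),(687,713),(845,800)],(335,205),50,12)"
```

```text
sp [0.5945 0.1803 0.1033] 19.03196380004432 0.05542650633269847 rest [0.6006 0.1786 0.026 ] 19.111435685491546
tool [0.59824228 0.1795654  0.17830018] target [0.60435206 0.1779249 ]
```

```bash
python3 plan.py 0.603 0.1785 0.150 3.49 3
```

```text
pos [0.5985 0.1793 0.1788] rot [ 3.1399 -0.0083 -2.7954] t 13.8 F [-0.1 -0.3 -2. ] M [ 0.03  0.04 -0.01] open 0.0157
len/row 9.731745691609794 rot/row 0.0029389417470750997
[{"offset": [-1.4, -0.8, 9.6], "rotation": [0.0006, -0.0028, -0.0008]}, {"offset": [-1.4, -0.8, 9.6], "rotation": [0.0006, -0.0028, -0.0008]}, {"offset": [-1.3, -0.8, 9.6], "rotation": [0.0006, -0.0028, -0.0008]}]
```

Call:
{"op": "apply_moves", "data": {"motion": [{"offset":[-1.5,-0.8,9],"rotation":[0,-0.003,0]},{"offset":[-1.5,-0.8,9],"rotation":[0,-0.003,0]},{"offset":[-1,-0.8,9],"rotation":[0,-0.003,0]},{"offset":[0,0,0],"rotation":[0,0,0]},{"offset":[0,0,0],"rotation":[0,0,0]}]}}

```text
time: 14.22
tool_pos: [0.6037, 0.1755, 0.1502]
tool_rot: [3.141, 0.003, -2.799]
contact_force: [0.1, 0.1, -0.9]
opening: 0.0158
```

```bash
python3 plan.py 0.603 0.1785 0.132 3.49 2;  python3 - <<'E'
from h import *
p=read_camera('side')
crop(p,(335,215),36,16,'pics/y4.png')
E
```

```text
pos [0.6037 0.1755 0.1502] rot [ 3.1405e+00  3.0000e-03 -2.7992e+00] t 14.22 F [ 0.1  0.1 -0.9] M [ 0.08 -0.01 -0.02] open 0.0158
len/row 9.222047979365495 rot/row 0.003408777015639955
[{"offset": [-0.1, 1.5, 9.1], "rotation": [0.0005, 0.0015, -0.003]}, {"offset": [-0.1, 1.5, 9.1], "rotation": [0.0005, 0.0015, -0.003]}]
```

View pics/y4.png

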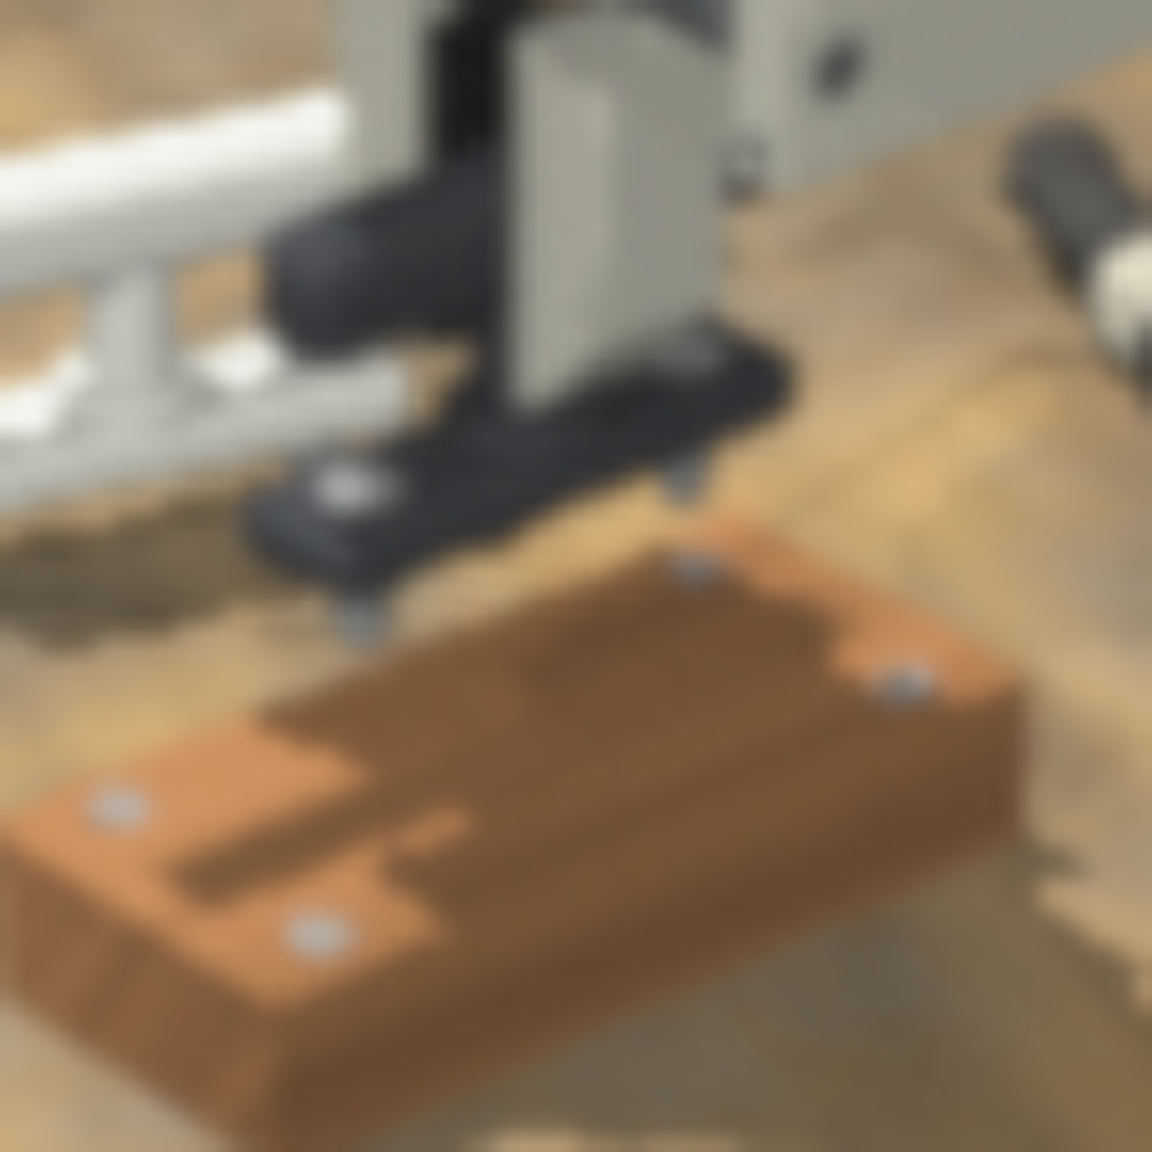

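```bash
python3 -c "
from mr import *
mr([(353,487),(690,354)],[(120,806),(320,935),(694,568),(904,683)],(335,215),36,16)
s=observe();p=read_camera('side');t=ray(p,px((335,215),36,16,[(363,628),(685,487)]),s['tool_pos'][2]-.0955);print('tips',t,t.mean(0))"
```

```text
sp [0.6018 0.1769 0.075 ] 18.96821407513501 0.05655656055521805 rest [0.6008 0.1784 0.026 ] 19.072644645135085
tool [0.60353682 0.17549321 0.14999474] target [0.6025369  0.17698613]
tips [[0.57561787 0.16653228 0.05493117]
 [0.62819261 0.1868544  0.05493117]] [0.60190524 0.17669334 0.05493117]
```

Call:
{"op": "apply_moves", "data": {"motion": [{"offset":[0,1,8],"rotation":[0,0.001,0]},{"offset":[0,0.8,8],"rotation":[0,0.001,0]},{"offset":[0,0,5],"rotation":[0,0,0]},{"offset":[0,0,0],"rotation":[0,0,0]}]}}

```text
time: 14.7
tool_pos: [0.6037, 0.1781, 0.1289]
tool_rot: [3.141, 0.004, -2.799]
contact_force: [-0.1, -0.2, -2.6]
opening: 0.0156
```

```bash
python3 plan.py 0.6026 0.177 0.112 3.485 2;  python3 - <<'E'
from h import *
p=read_camera('side')
crop(p,(335,215),36,16,'pics/y5.png')
E
```

```text
pos [0.6037 0.1781 0.1289] rot [ 3.141   0.004  -2.7985] t 14.7 F [-0.1 -0.2 -2.6] M [0.1  0.08 0.01] open 0.0156
len/row 8.491036633194081 rot/row 0.0020140330188252206
[{"offset": [0.7, -0.3, 8.5], "rotation": [0.0003, 0.002, -0.0002]}, {"offset": [0.7, -0.3, 8.5], "rotation": [0.0003, 0.002, -0.0002]}]
```

View pics/y5.png

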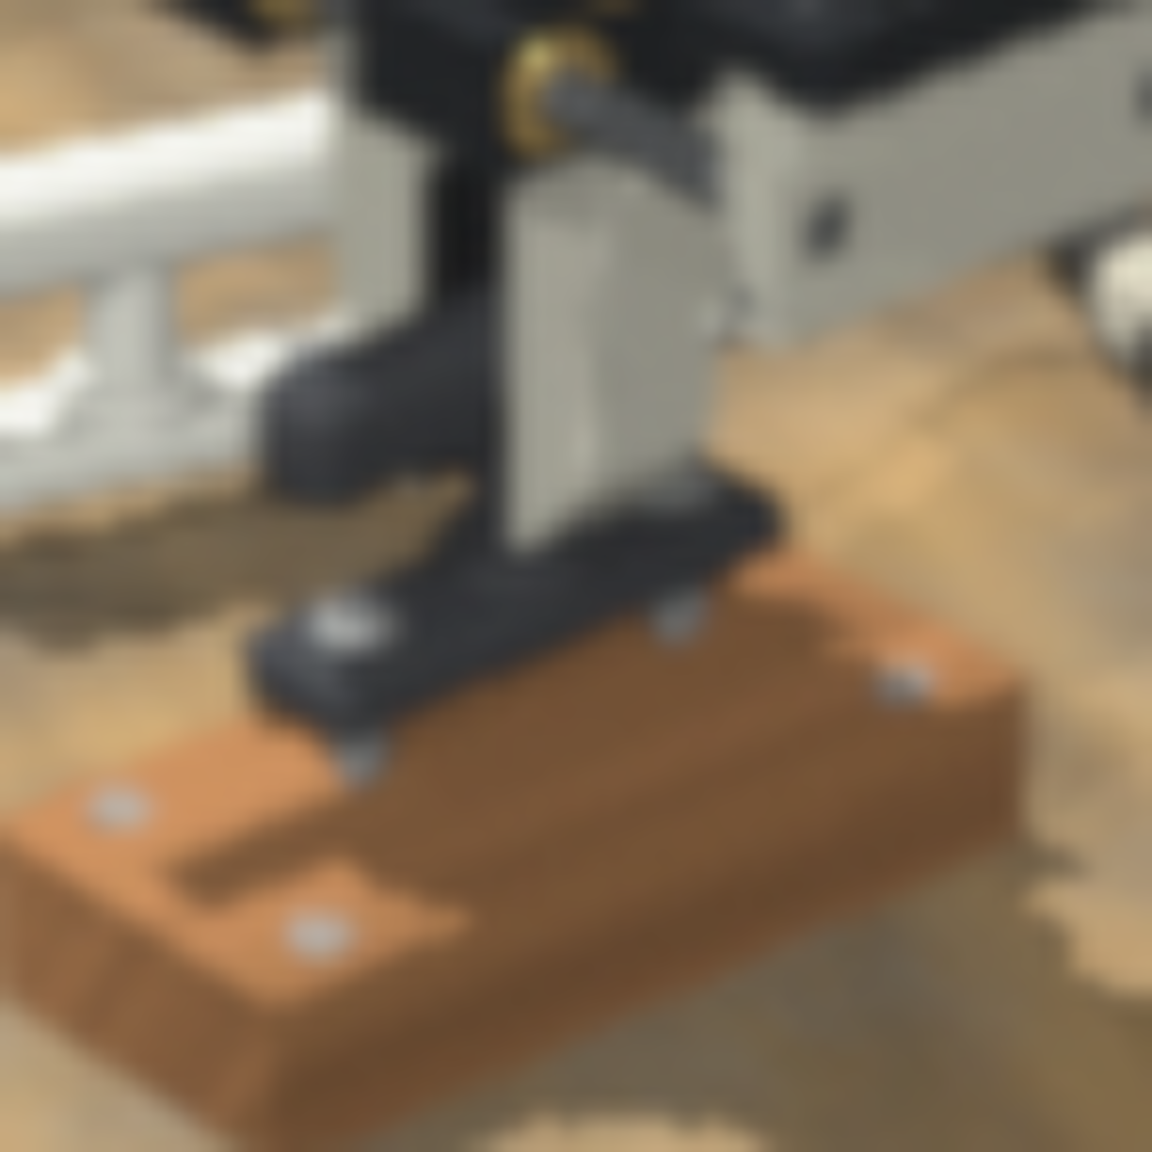

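```bash
python3 -c "
from mr import *
mr([(351,624),(688,491)],[(120,806),(320,935),(694,568),(904,683)],(335,215),36,16)
s=observe();p=read_camera('side');t=ray(p,px((335,215),36,16,[(360,770),(677,625)]),s['tool_pos'][2]-.0965);print('tips',t,t.mean(0))"
```

```text
sp [0.6018 0.178  0.0543] 18.1610792218195 0.056492161478163265 rest [0.6008 0.1784 0.026 ] 19.072644645135085
tool [0.60378211 0.17812581 0.12925793] target [0.60278531 0.17848957]
tips [[0.57521225 0.16758796 0.03335066]
 [0.62772334 0.18836697 0.03335066]] [0.6014678  0.17797746 0.03335066]
```

Call:
{"op": "apply_moves", "data": {"motion": [{"offset":[0,0.5,4],"rotation":[0,0.002,-0.005]},{"offset":[0,0,4],"rotation":[0,0.002,-0.005]},{"offset":[0,0,4],"rotation":[0,0,0]},{"offset":[0,0,0],"rotation":[0,0,0]}]}}

```text
time: 15.18
tool_pos: [0.6048, 0.1788, 0.1182]
tool_rot: [-3.141, 0.004, -2.787]
contact_force: [-0.3, 0.4, -2.6]
opening: 0.0156
```

```bash
python3 plan.py 0.603 0.1785 0.111 3.485 1
```

```text
pos [0.6048 0.1788 0.1182] rot [-3.1413  0.0036 -2.7874] t 15.18 F [-0.3  0.4 -2.6] M [ 0.08  0.01 -0.02] open 0.0156
len/row 7.405288149801413 rot/row 0.011383498957070828
[{"offset": [1.8, 0.3, 7.2], "rotation": [-0.0002, 0.0036, 0.0108]}]
```

Tips are now at about z = 0.021, which is inside the slot, with no contact force. I continue down.

Call:
{"op": "apply_moves", "data": {"motion": [{"offset":[0,0,3],"rotation":[0,0.002,0]},{"offset":[0,0,3],"rotation":[0,0.001,0]},{"offset":[0,0,2],"rotation":[0,0,0]},{"offset":[0,0,0],"rotation":[0,0,0]}]}}

```text
time: 15.52
tool_pos: [0.6051, 0.1787, 0.1111]
tool_rot: [-3.141, 0.001, -2.787]
contact_force: [0.2, 0.1, -2.8]
opening: 0.0158
```

```bash
python3 plan.py 0.603 0.1785 0.111 3.485 1;python3 - <<'E'
from h import *
p=read_camera('side')
crop(p,(335,215),36,16,'pics/y6.png')
E
```

```text
pos [0.6051 0.1787 0.1111] rot [-3.1408e+00  1.4000e-03 -2.7874e+00] t 15.52 F [ 0.2  0.1 -2.8] M [0.02 0.   0.  ] open 0.0158
len/row 2.158545396961602 rot/row 0.010948362090985582
[{"offset": [2.1, 0.6, 0.1], "rotation": [-0.0008, 0.0014, 0.0108]}]
```

View pics/y6.png

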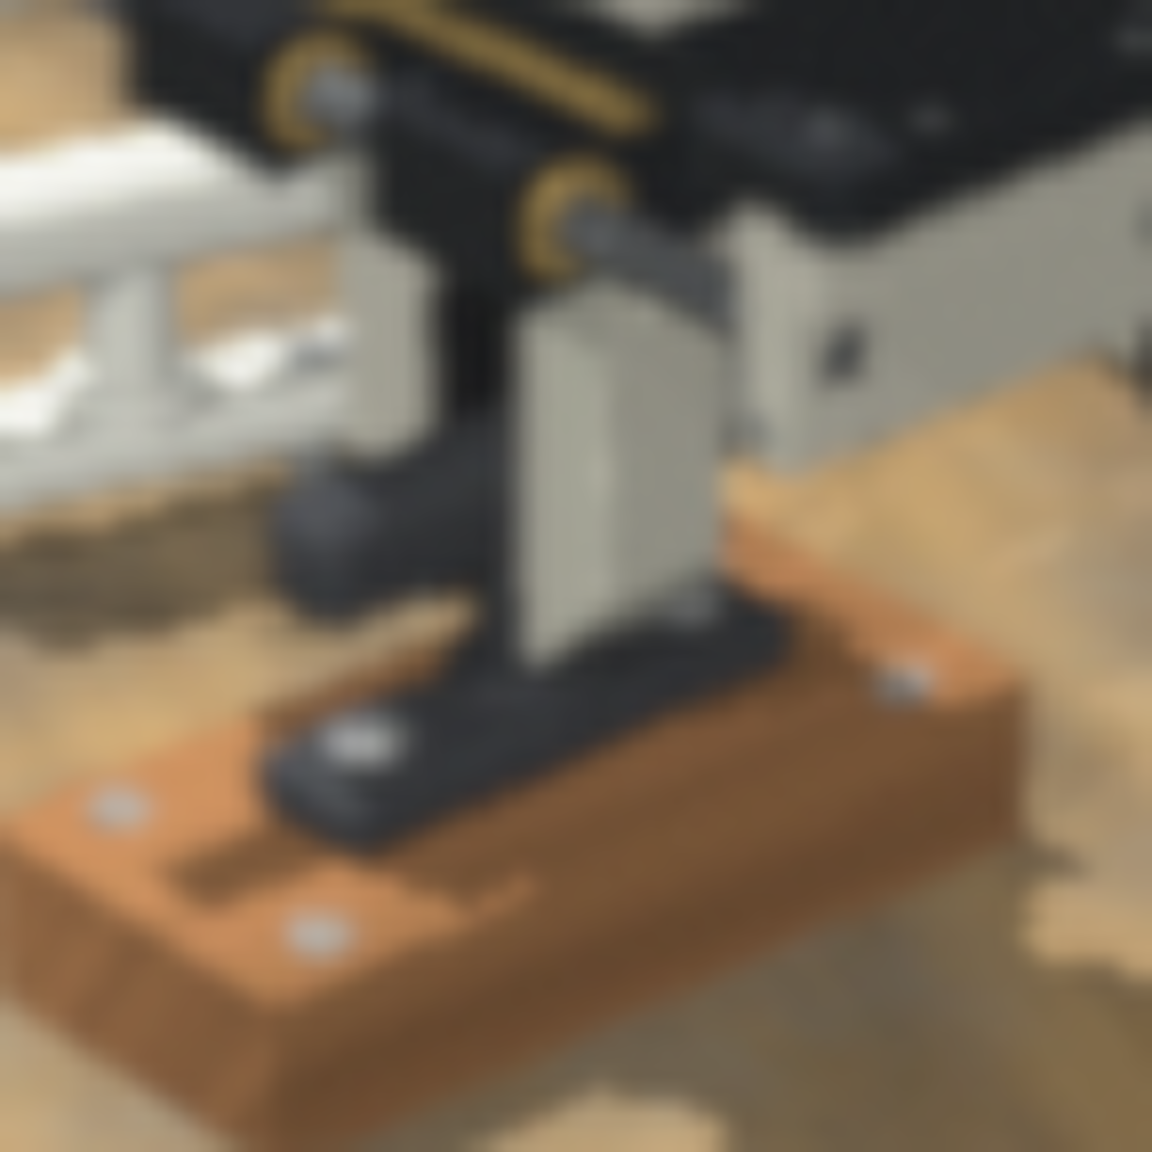

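The head lies flat on the rest, near end at (350,800), with the pins in the slot. I release with a modest opening to keep clear of the white look-alike.

Call:
{"op": "apply_moves", "data": {"motion": [{"offset":[0,0,0],"rotation":[0,0,0]},{"offset":[0,0,0],"rotation":[0,0,0]},{"offset":[0,0,0],"rotation":[0,0,0]},{"offset":[0,0,0],"rotation":[0,0,0]}], "grip": 0.55}}

```text
time: 15.9
tool_pos: [0.6059, 0.1787, 0.1115]
tool_rot: [-3.14, 0.004, -2.787]
contact_force: [-0.4, 0.4, -0.2]
opening: 0.0375
```

Call:
{"op": "apply_moves", "data": {"motion": [{"offset":[0,0,-4],"rotation":[0,0,0]},{"offset":[0,0,-8],"rotation":[0,0,0]},{"offset":[0,0,-15],"rotation":[0,0,0]},{"offset":[0,0,-25],"rotation":[0,0,0]},{"offset":[0,0,-30],"rotation":[0,0,0]},{"offset":[0,0,-30],"rotation":[0,0,0]},{"offset":[0,0,-20],"rotation":[0,0,0]},{"offset":[0,0,0],"rotation":[0,0,0]}]}}

```text
time: 16.57
tool_pos: [0.6048, 0.1786, 0.252]
tool_rot: [-3.141, 0.002, -2.787]
contact_force: [0.9, 0.4, 1.6]
opening: 0.0408
```

```bash
python3 plan.py 0.603 0.1785 0.25 3.485 1;python3 - <<'E'
from h import *
p=read_camera('side')
crop(p,(335,215),36,16,'pics/x1.png'); crop(p,(362,375),40,15,'pics/x2.png')
a=[cv2.resize(cv2.imread(f'pics/x{i}.png'),(400,400)) for i in (1,2)]; cv2.imwrite('pics/x3.png',np.hstack(a))
cv2.imwrite('pics/x4.png',p['img'][:,:,::-1])
E
```

```text
pos [0.6048 0.1786 0.252 ] rot [-3.1406e+00  1.9000e-03 -2.7874e+00] t 16.57 F [0.9 0.4 1.6] M [0.07 0.01 0.  ] open 0.0408
len/row 2.6965216743578035 rot/row 0.010977602218212366
[{"offset": [1.8, 0.5, 2.0], "rotation": [-0.0009, 0.0019, 0.0108]}]
```

View pics/x3.png

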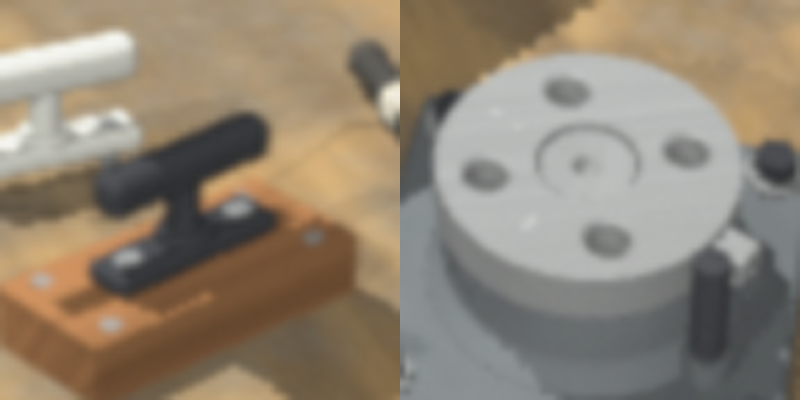

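View pics/x4.png

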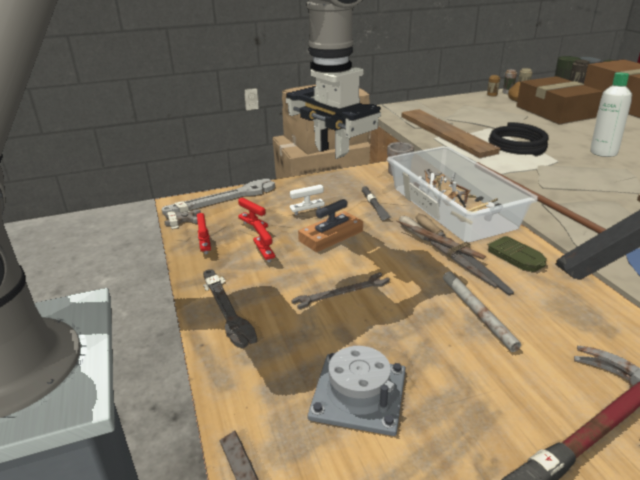

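```bash
python3 -c "
from ang import *
ang([(166,92),(286,152),(207,241),(87,175)],(362,375),40,5)
ang([(315,380)])
ang([(620,850)],(362,362),50,12)
p=read_camera('top'); cv2.imwrite('pics/t9.png',p['img'][:,:,::-1]); crop(p,(455,272),40,14,'pics/t10.png')
"
```

```text
[  80.35305862  -14.87357075 -103.84908402  170.91304631] [0.02649501 0.02704346 0.02960031 0.02840192]
[-101.96595734] [0.02879569]
[-102.94225017] [0.02901712]
```

View pics/t10.png

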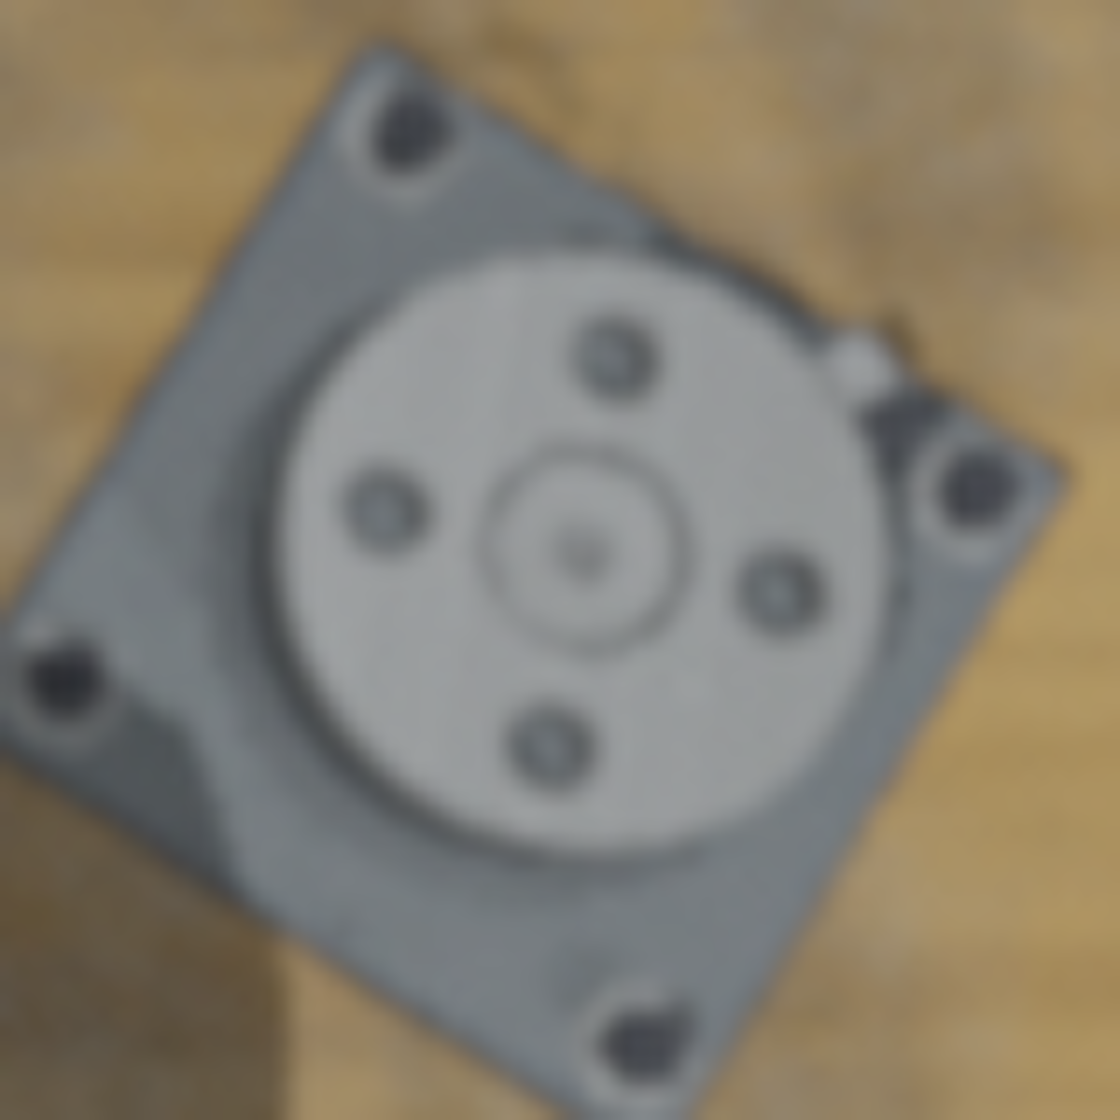

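```bash
python3 -c "
from mr import *
p=read_camera('side');d=ray(p,px((335,215),36,400/72,[(127,257),(238,207)]),.036);r=np.array([.6008,.1784]);v=d.mean(0)[:2]-r;c,s=np.cos(.333),np.sin(.333);print('along,across',v@[c,s],v@[-s,c],np.linalg.norm(d[1]-d[0]))
print(hand_in())"
```

```text
along,across 0.003244903217266844 0.001189018878790868 0.056793386118532206
the job is handed in; nothing more can be done
None
```

The lock ring is tightened against its stop and the spanner is back upright on its wooden rest. I handed the job in at about 17 s of the 51 s allowed; no verdict was reported.

**What I did:**
1. I gripped the dark spanner on the rest. The red and white look-alikes and the three bystander tools were not touched.
2. I seated both pins in two opposite holes. With about 20 N of downward push the tool did not move, so the head was flush on the ring.
3. I turned the ring clockwise about 0.7 rad, until the torque rose to about 1.2 N m and the ring stopped moving.
4. I eased the torque off, lifted the spanner straight out, set it back with its pins in the slot, let go and backed off.

**Last checks:**
- **Ring:** both cameras show the lug against the post. The hole angles after lifting match those at the stop to within about 1–2°, against a tolerance of about 3.4°.
- **Spanner:** it looks upright in the side view. Its centre is about 3 mm along and 1 mm across from the middle of the rest, and the gripper is clear above it.

**Checks that disagreed:**
- **Camera positions:** the two cameras differed by 2–3 mm on the ring's position, so I aligned the pins to the holes within the side view.
- **Grip:** the spanner turned slightly in the fingers at the stop. In the last reading before I carried it back it was under 1° off.
- **Hole angles:** the four final hole readings scattered by about ±3°, so that check rests on their average.

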